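# Load the lapping machine and latch its guard

### The job

Take the square-based insert, the tallest of the three on the felt mat, and lower it (do not drop it) into the square pocket on the lapping machine, so that it stands flat on the lap plate. Then close the machine's clear sliding guard over it by pushing the pad on the guard's end wall, until the spring catch snaps in behind the guard's strike and holds it shut; push steadily by feel and stop once it has clicked, never ramming the guard. Leave the other two inserts on the mat where they are.

Things in the scene. Friction and masses are not known exactly. Their poses are not given: they have to be found in the camera images.
- insert_c: The insert to load, tallest of the three on the 3 mm felt mat right of the machine. Bare aluminium, 0.06 to 0.13 kg. Square base 36 x 36 x 16 mm; on it a block 28 (insert's x) x 20 (y) mm, from 16 to 36 mm height, centred 4 mm towards the insert's -y: grip its flat flanks. Origin: centre of the underside, z up. It may stand on any of the mat's three places.
- insert_a: Bystander insert on the mat, the lowest: base 34 x 42 x 10 mm, block on top to 22 mm height. Origin: centre of its underside. To be left where it is.
- insert_b: Bystander insert on the mat: base 26 x 34 x 14 mm, narrower block on top to 30 mm height. Origin: centre of its underside. To be left where it is.
- machine: Low grey bench lapping machine, fixed. Base 136 (x) x 340 (y) mm, deck 46 mm high. Origin: under its middle, at bench height. The open guard is parked at its +y end (robot's left), the lap at its -y end. Round the pocket: steel ring, 80 mm across, top 62 mm above the bench; roller yoke on its +x side, 66 mm. Fixed cheek, top 96 mm above the bench, 63 mm from the pocket's centre towards -y.
- pocket (a point): Centre of the square pocket in the white carrier, at its floor, the lap plate, 50 mm above the bench. Axes as the machine's. Pocket 39 x 39 mm, sides along the machine's x and y, 10 mm deep, chamfered mouth. The insert goes in base down, in any of the four quarter turns; seated, its origin is at this point.
- guard: Sliding guard: clear box with aluminium edges, 104 (x) x 132 (y) x 54 mm, from 50 to 104 mm above the bench; open below and at its leading (-y) end, aluminium wall at its +y end. Origin: centre of its bottom, axes as the machine's. Slides along the machine's -y to close over the lap, friction about 2 N. Fully open, its leading edge is 82 mm from the pocket's centre. A push of over 18 N damages it.
- push_pad (a point): Centre of the outer face of the black rubber push pad on the guard's end wall, 84 mm above the bench; 64 mm wide (machine's x), 30 mm high, facing the machine's +y. Push it towards the machine's -y to close the guard. Moves with the guard.
- guard_slide (a joint): Travel of the guard in m: 0 fully open, growing as it closes; starts at 0 to 0.015. It latches somewhere between 0.143 and 0.167: the catch block is screwed down in long slots and set anew at every service, so its place along the travel is not known beforehand and must be felt.
- leading_edge (a point): Middle of the top of the guard's leading edge; moves with the guard. In the last 31 mm of travel the steel lug (strike) on the guard's front wall climbs the catch's ramp, a push of up to 8 to 10 N, then slides on at about 3 N. In the last 1.5 mm before the click it meets a rubber buffer of 4 N per mm: about 9 N at the click, 4 N more per mm after it. Let go before the click, the guard is not held.
- tongue (a joint): The spring catch's steel tongue, in a dark block on the machine's front ledge beside the lap: how far it is pressed down, in m. 0 = up. The strike presses it down by 5 to 6 mm as it rides over it; when the guard is home the tongue snaps back up to 0 behind the strike (the click) and holds the guard shut.
Things that resemble listed ones, but are neither listed nor needed, are in the scene too. Leave any blue or pink look-alike of the insert_c alone.

How it is judged:
By the outcome, as a careful person would: the job done as asked, in the order asked, and still so for the second after the job is handed in, with the robot touching nothing.
It also fails if it takes over 67 s, if anything falls off the work surface, if the arm or the gripper's body presses on something with over 40 N, if the wrist force passes 120 N, or if a joint passes its speed limit or range.

### The arm

A 6-joint arm with a two-finger parallel gripper is mounted at the origin on the work surface; the furniture and walls round the work are solid. World frame = base frame: x ahead of the robot, y to its left, z up, the work surface at z = 0. Lengths are in m, angles in degrees, forces in N, time in s.
With the tool pointing down it reaches from about 0.25 to 0.725 m from the base axis. Payload 9.7 kg.
Tool frame: the origin (TCP) lies at the very end of the fingers, on their centre line; the grasp point (between the pads) lies 19 mm behind it (bot.pinch_z is the distance from the TCP to the grasp point, in m); x points along the fingers, z is the direction in which the jaws open and shut, and the axes are right-handed (so a half turn about x gives the same grasp; the last joint's range is limited). The gripper opens to 85 mm and grips with 20 to 120 N. Pads are 22 mm wide; open, the fingers measure 114 mm over their backs; the gripper's body (76 mm by 85 mm) begins 54 mm behind the grasp point. The pads swing forward as they close: fully open they stand 13 mm farther back than shut.
Start: joints at [74.714, 4.979, 10.078, 95.1, 0, 90], TCP at [0.145, 0.531, 0.231] pointing down, gripper open.
Joint ranges: [-179.16, 179.16], [-48.56, 103.87], [-65.8, 70.77], [-126.05, 130.52], [-82.76, 87.17], [-180, 180]. Speed limits (degrees/s): [127.2, 127.2, 147.25, 180, 180, 180].

### API

Orientations are given as [roll, pitch, yaw] about the fixed x, y, z axes, in that order (R = Rz(yaw) Ry(pitch) Rx(roll)).
In Python, from workcell import bot gives the robot as it stands.
- The arm moves only by the tool play_rows, never from a script. Its argument "rows" is a list of rows, each a list of 3 entries, a list of its own where there are three numbers: the shift along the tool's x, y, z in cm, then the turn about the tool's x in degrees, then the finger opening in cm, from 0 to 8.54. A call has 1 to 12 rows; each row is the pose to reach, as a shift and turn from the pose commanded when the call began, along the tool's axes at that moment; what a row does not reach only later rows make up. A row lasts 1/12 s, in which the tool goes at most 41.7 mm and 7.16 degrees, less where a joint would pass 70% of its speed; a pose out of reach is approached as far as the arm can. A call with a gripper value outside its range is refused whole. The fingers move at their own pace and stop on an object; "squeeze" is the grip in N (left out, the last holds). Time passes only in rows, so rows that repeat a pose let the fingers close. It gives the time, the measured TCP pose, the force and the opening at its end, in the units of the state.
- bot.get_obs(): the state, without advancing time (a new reading comes with each control period).
- bot.camera(name): name is "scene" or "top" or "wrist"; returns (picture, depth): 480x640x3 uint8, blue, green, red; 480x640 float32, m along the optical axis (not along the pixel's ray), 0 where there is no reading.
- bot.camera_model(name): a dict with "fx", "fy", "cx", "cy" (pixels), "origin" and "attitude" of the camera in the world; the wrist camera has in their place "mount" (4x4, takes a point from camera to tool coordinates, whose origin is the TCP and whose axes are the tool frame's). Camera axes: x right, y down, z forward; pixel columns grow to the right and rows downward; lengths in m; the calibration is good to about 2 mm. The wrist camera is an equidistant fisheye: a pixel r from the principal point sees the ray r / f radians off the axis. A picture is of the moment at which its call begins: read the wrist's pose just before it. camera_model takes no time and is no camera call.
- bot.job_done(): hands the job in, once; it reports no verdict.
The state is a dict: "time": time; "q": joint angles; "qd": joint speeds; "joint_efforts": joint torques, N m; "ee_pos": TCP position; "tcp_rot": TCP orientation; "wrist_force": force on the tool from outside, world axes, zero at the start; "torque": the same for the moment, N m; "opening": finger opening in m.
Only numpy, scipy, OpenCV 4.12 (cv2) and the standard library are available. Lean on these libraries where they do the work, as an engineer would, in place of code of your own. Each camera call takes 0.05 s, during which the arm holds its last target.

## Working session

There is one attempt and no reset: what is moved stays moved. The work goes in short steps, Python scripts to look and compute and a tool call to move; the robot and the scene stay as the last step left them, time stands still between calls to the robot, and variables do not carry over. Pictures are saved under pics/ and viewed, and the job is handed in when it is done.

Besides the shell and the picture viewer there is one more tool, called after "Request:" as name(argument=value, ...) on one line, values as JSON. play_rows: Moves the arm, as the interface text tells. Its arguments: {"type":"object","properties":{"rows":{"type":"array"},"squeeze":{"type":"number"}},"required":["rows"]}

```bash
mkdir -p pics; ls; python3 - <<'E'
from workcell import bot
import cv2
print(bot.get_obs()); print(bot.pinch_z)
for n in ("scene","top","wrist"):
    p,d=bot.camera(n); cv2.imwrite(f"pics/{n}0.png",p)
    import numpy as np; np.save(f"pics/{n}0.npy",d)
    print(n,bot.camera_model(n))
E
```

```text
pics
{'time': 0.0, 'q': array([ 7.47135453e+01,  5.00969356e+00,  1.00350068e+01,  9.50978279e+01,
       -8.46846588e-04,  8.99992068e+01]), 'qd': array([ 0.01028727,  0.06783808,  0.03494378, -0.02478512,  0.00843503,
        0.02408437]), 'joint_efforts': array([ 1.32431713e-03, -5.20384920e+01,  4.64807296e+01,  1.61615212e-02,
       -7.96650255e-06,  2.49581412e-06]), 'ee_pos': array([0.14495218, 0.53033254, 0.2306015 ]), 'tcp_rot': array([-179.33170759,   89.92748042, -104.61736851]), 'wrist_force': array([ 0.17333401,  0.40906001, -0.30825508]), 'torque': array([-0.00557328, -0.01111729, -0.00928964]), 'opening': 0.08528579094261488}
0.0187
scene {'fx': 523.9662526118532, 'fy': 523.9662526118532, 'cx': 319.852762924084, 'cy': 235.93409156126958, 'origin': array([-0.71345074, -0.78115312,  0.92896575]), 'attitude': array([-122.46598655,    0.54244833,  -59.81118628])}
top {'fx': 535.490465124369, 'fy': 535.490465124369, 'cx': 322.09512083011293, 'cy': 248.73394028466396, 'origin': array([ 0.27216819, -0.130646  ,  1.53125311]), 'attitude': array([-175.23719011,    1.37037566,  -91.47199977])}
wrist {'fx': 371.64829954431775, 'fy': 371.64829954431775, 'cx': 321.972566548021, 'cy': 242.03082092901045, 'mount': array([[-1.19639057e-03, -2.57606140e-01,  9.66249267e-01,
        -1.42230560e-01],
       [-4.13412269e-04, -9.66249748e-01, -2.57606780e-01,
         6.39352319e-02],
       [ 9.99999199e-01, -7.07657624e-04,  1.04951455e-03,
         1.31917332e-03],
       [ 0.00000000e+00,  0.00000000e+00,  0.00000000e+00,
         1.00000000e+00]])}
```

View pics/scene0.png

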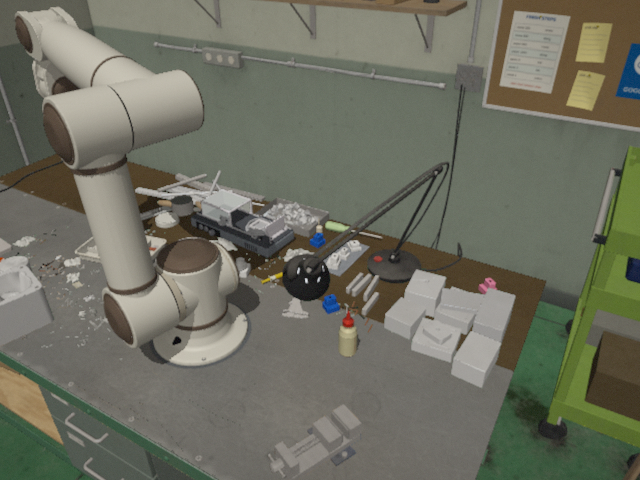

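View pics/top0.png

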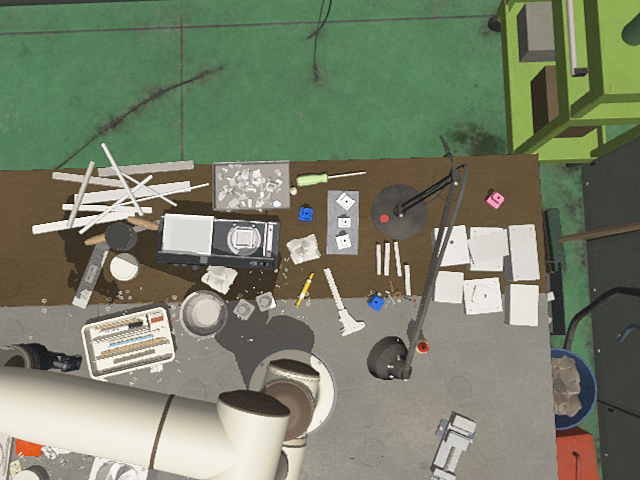

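View pics/wrist0.png

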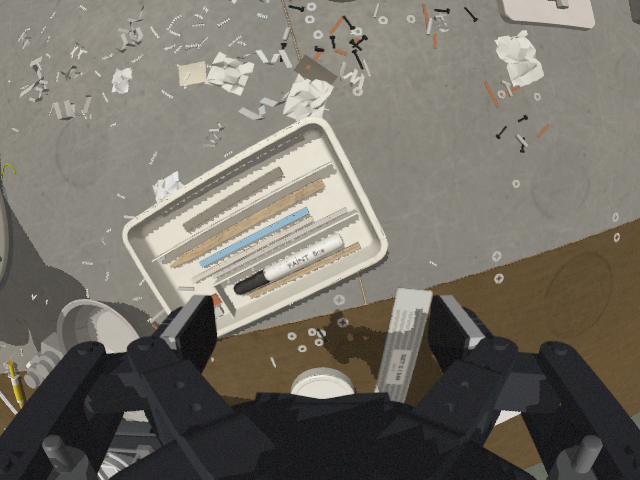

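```bash
cat > h.py <<'E'
import numpy as np,cv2
from scipy.spatial.transform import Rotation as R
from workcell import bot
def rot(a): return R.from_euler('xyz',a,degrees=True).as_matrix()
def px2w(n,u,v,z=None,d=None):
    m=bot.camera_model(n); r=np.array([(u-m['cx'])/m['fx'],(v-m['cy'])/m['fy'],1.])
    w=rot(m['attitude'])@r; o=np.array(m['origin'])
    return o+w*(d if d is not None else (z-o[2])/w[2])
def w2px(n,p):
    m=bot.camera_model(n); c=rot(m['attitude']).T@(np.array(p)-m['origin'])
    return np.array([m['cx']+m['fx']*c[0]/c[2], m['cy']+m['fy']*c[1]/c[2]])
def wray(u,v,pos,rpy):
    m=bot.camera_model('wrist');M=m['mount'];x=(u-m['cx'])/m['fx'];y=(v-m['cy'])/m['fy'];t=np.hypot(x,y)
    r=np.array([x/t*np.sin(t),y/t*np.sin(t),np.cos(t)]) if t>1e-9 else np.array([0,0,1.])
    T=rot(rpy); return pos+T@M[:3,3], T@M[:3,:3]@r
def wpx(u,v,z,pos,rpy):
    o,r=wray(u,v,pos,rpy); return o+r*(z-o[2])/r[2]
def w2wrist(p,pos,rpy):
    m=bot.camera_model('wrist');M=m['mount'];c=M[:3,:3].T@(rot(rpy).T@(np.array(p)-pos)-M[:3,3])
    t=np.arctan2(np.hypot(c[0],c[1]),c[2]);k=t/np.hypot(c[0],c[1])
    return np.array([m['cx']+m['fx']*c[0]*k,m['cy']+m['fy']*c[1]*k])
E
python3 - <<'E'
from h import *
p=cv2.imread('pics/top0.png'); d=np.load('pics/top0.npy')
cv2.imwrite('pics/c1.png',cv2.resize(p[180:264,290:390],None,fx=7,fy=7,interpolation=cv2.INTER_CUBIC))
cv2.imwrite('pics/c2.png',cv2.resize(p[200:275,150:290],None,fx=5.7,fy=5.7,interpolation=cv2.INTER_CUBIC))
for u,v in [(345,201),(345,222),(344,241),(332,215),(306,213),(240,240),(185,235),(265,240),(271,230)]:
    print(u,v,d[v,u],px2w('top',u,v,d=d[v,u]).round(4))
s=cv2.imread('pics/scene0.png')
cv2.imwrite('pics/c3.png',cv2.resize(s[180:300,180:380],None,fx=4,fy=4,interpolation=cv2.INTER_CUBIC))
E
```

```text
345 201 1.5226386 [ 0.533  -0.1664  0.024 ]
345 222 1.5049639 [ 0.4712 -0.1644  0.0366]
344 241 1.4946666 [ 0.4171 -0.1599  0.0425]
332 215 1.5434731 [ 0.4974 -0.1284  0.0009]
306 213 1.5090374 [ 0.4998 -0.0554  0.0373]
240 240 1.4919231 [0.427  0.1296 0.0524]
185 235 1.447241 [0.4397 0.27   0.1014]
265 240 1.4475563 [0.4207 0.0543 0.0948]
271 230 1.4946527 [0.4529 0.0429 0.0499]
```

View pics/c1.png

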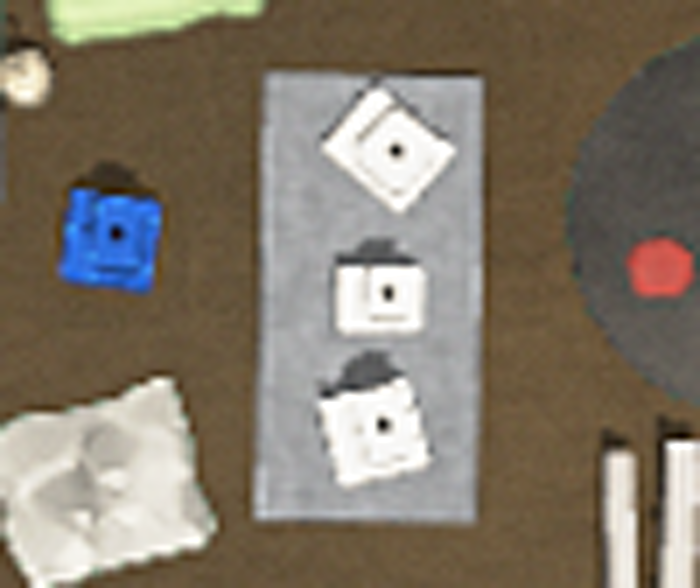

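View pics/c2.png

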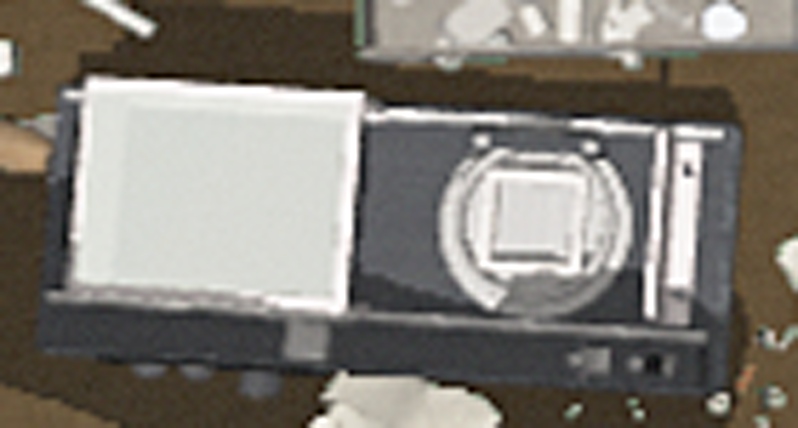

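View pics/c3.png

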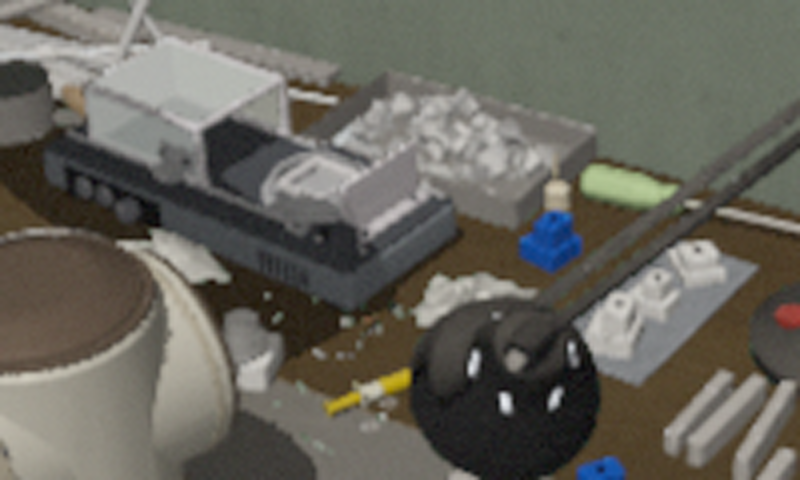

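```bash
python3 - <<'E'
from h import *
d=np.load('pics/top0.npy')
for u,v in [(388,345),(410,350),(425,300),(440,240),(455,190),(462,170),(400,210),(430,195),(205,315),(335,300),(420,330)]:
    print(u,v,px2w('top',u,v,d=d[v,u]).round(3))
# machine edges, px from crop c2 /5.7 + offset ; +.. 
f=lambda a,b:(150+a/5.7,200+b/5.7)
def P(n,a,b,z): u,v=f(a,b); q=px2w('top',u,v,z=z); print(n,q.round(4)); return q
P('pocket ctr',539,214,.06)
l=P('guard top far L',85,78,.104);r=P('guard top far R',365,93,.104)
l2=P('guard near L',72,288,.104);r2=P('guard near R',345,308,.104)
for a,b in((l,r),(l2,r2)): print(np.degrees(np.arctan2(*(a-b)[1::-1]*[-1,1])))
a=P('cheek far',660,130,.096);b=P('cheek near',650,318,.096);print(np.degrees(np.arctan2((a-b)[1],(a-b)[0])))
g=lambda a,b:(290+a/7,180+b/7)
cs=[px2w('top',*g(*c),z=.019) for c in [(320,402),(405,375),(432,465),(342,488)]]
print(np.round(cs,4),np.mean(cs,0))
o=bot.get_obs(); print(rot(o['tcp_rot']).round(3))
E
```

```text
388 345 [ 0.146 -0.253  0.238]
410 350 [ 0.137 -0.301  0.27 ]
425 300 [ 0.252 -0.337  0.288]
440 240 [ 0.387 -0.373  0.31 ]
455 190 [ 0.56  -0.485 -0.002]
462 170 [ 0.618 -0.508 -0.002]
400 210 [ 0.496 -0.316  0.066]
430 195 [ 0.51  -0.374  0.209]
205 315 [0.22  0.241 0.003]
335 300 [ 0.253 -0.13   0.001]
420 330 [ 0.185 -0.321  0.303]
pocket ctr [0.4327 0.1155 0.06  ]
guard top far L [0.499  0.3238 0.104 ]
guard top far R [0.4879 0.1901 0.104 ]
guard near L [0.399  0.3301 0.104 ]
guard near R [0.386  0.2005 0.104 ]
-85.25651166398234
-84.2543999028168
cheek far [0.4673 0.0513 0.096 ]
cheek near [0.3779 0.0575 0.096 ]
-4.00249553013635
[[ 0.4302 -0.1372  0.019 ]
 [ 0.4402 -0.1719  0.019 ]
 [ 0.4033 -0.1818  0.019 ]
 [ 0.395  -0.1451  0.019 ]] [ 0.41718687 -0.15900034  0.019     ]
[[-0.    -0.965  0.264]
 [-0.001  0.264  0.965]
 [-1.    -0.    -0.001]]
```

Request:
play_rows(rows=[[[0,-44.4,-59.3],-31.3,8.5],[[0,-44.4,-59.3],-31.3,8.5],[[0,-44.4,-59.3],-31.3,8.5],[[0,-44.4,-59.3],-31.3,8.5],[[0,-44.4,-59.3],-31.3,8.5],[[0,-44.4,-59.3],-31.3,8.5],[[0,-44.4,-59.3],-31.3,8.5],[[0,-44.4,-59.3],-31.3,8.5],[[0,-44.4,-59.3],-31.3,8.5],[[0,-44.4,-59.3],-31.3,8.5],[[0,-44.4,-59.3],-31.3,8.5],[[0,-44.4,-59.3],-31.3,8.5]])

```text
time: 1.15
ee_pos: [0.3274, 0.0666, 0.2315]
tcp_rot: [-92.8, 89.9, 13.3]
wrist_force: [1.4, 1.6, -0.0]
opening: 0.0851
```

```bash
cat > shot.py <<'E'
import sys,json
from h import *
n=sys.argv[1]
o=bot.get_obs(); p,d=bot.camera('wrist'); o2=bot.get_obs()
cv2.imwrite(f'pics/{n}.png',p); np.save(f'pics/{n}.npy',d)
json.dump(dict(pos=list(o['ee_pos']),rpy=list(o['tcp_rot'])),open(f'pics/{n}.json','w'))
print(o['time'],o['ee_pos'].round(4),o['tcp_rot'].round(2),'after',o2['ee_pos'].round(4),o2['tcp_rot'].round(2))
print(rot(o['tcp_rot']).round(4))
E
python3 shot.py w1
```

```text
1.15 [0.3274 0.0666 0.2315] [-92.78  89.94  13.25] after [0.3296 0.0599 0.2312] [-166.04   89.83  -60.49]
[[ 1.000e-03 -9.611e-01 -2.762e-01]
 [ 2.000e-04 -2.762e-01  9.611e-01]
 [-1.000e+00 -1.000e-03 -0.000e+00]]
```

View pics/w1.png

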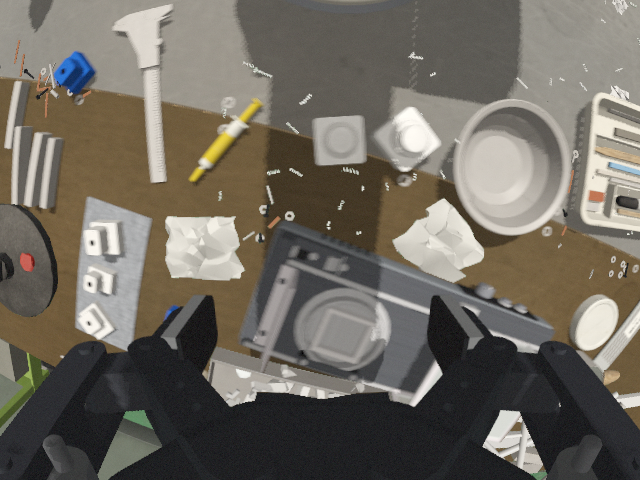

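Request:
play_rows(rows=[[[3,-2.4,-23.2],0,8.5],[[3,-2.4,-23.2],0,8.5],[[3,-2.4,-23.2],0,8.5],[[3,-2.4,-23.2],0,8.5],[[3,-2.4,-23.2],0,8.5],[[3,-2.4,-23.2],0,8.5],[[3,-2.4,-23.2],0,8.5],[[3,-2.4,-23.2],0,8.5]])

```text
time: 1.87
ee_pos: [0.4142, -0.1488, 0.2004]
tcp_rot: [51.9, 89.9, 157.8]
wrist_force: [0.3, 0.7, 0.2]
opening: 0.0848
```

```bash
python3 shot.py w2
```

```text
1.8667 [ 0.4142 -0.1488  0.2004] [ 51.94  89.88 157.79] after [ 0.4142 -0.1479  0.2009] [ 47.71  89.92 153.65]
[[-2.000e-03 -9.620e-01 -2.732e-01]
 [ 8.000e-04 -2.732e-01  9.620e-01]
 [-1.000e+00  1.700e-03  1.300e-03]]
```

View pics/w2.png

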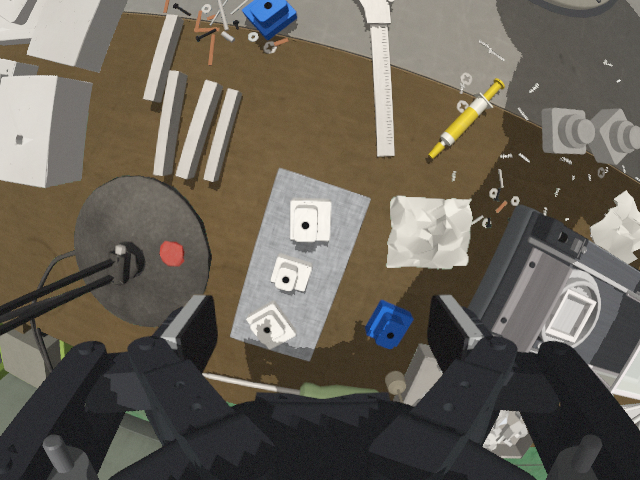

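```bash
python3 - <<'E'
from h import *
p=cv2.imread('pics/w2.png')
cv2.imwrite('pics/w2c.png',cv2.resize(p[185:260,270:350],None,fx=8,fy=8,interpolation=cv2.INTER_CUBIC))
E
```

```text
(no output)
```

View pics/w2c.png

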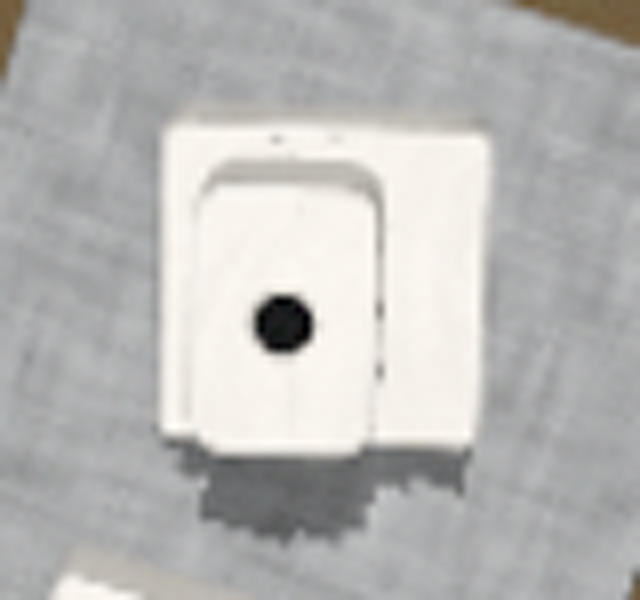

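```bash
python3 - <<'E'
from h import *
import json
j=json.load(open('pics/w2.json'));pos=np.array(j['pos']);rpy=j['rpy']
f=lambda a,b:(270+(a+.5)/8-.5,185+(b+.5)/8-.5)
base=np.array([wpx(*f(*c),.019,pos,rpy) for c in [(165,122),(492,130),(478,448),(162,438)]])
blk=np.array([wpx(*f(*c),.039,pos,rpy) for c in [(197,185),(380,190),(365,455),(203,450)]])
hole=wpx(*f(284,325),.039,pos,rpy)
def ang(v): return np.degrees(np.arctan2(v[1],v[0]))
for q in (base,blk):
    print(q.mean(0).round(4),[round(np.linalg.norm(q[i]-q[(i+1)%4]),4) for i in range(4)],'edge ang',[round(ang(q[i]-q[k]),1) for i,k in((1,0),(2,3),(3,0),(2,1))])
print('hole',hole.round(4))
T=rot(rpy); print('tool z ang',ang(T[:,2]))
# pocket in this view
d=np.load('pics/w1.npy'); print(d.max())
E
```

```text
[ 0.4195 -0.1571  0.019 ] [np.float64(0.036), np.float64(0.0362), np.float64(0.0356), np.float64(0.0359)] edge ang [np.float64(104.3), np.float64(103.9), np.float64(14.2), np.float64(13.6)]
[ 0.4201 -0.1605  0.039 ] [np.float64(0.019), np.float64(0.0284), np.float64(0.0172), np.float64(0.0284)] edge ang [np.float64(104.1), np.float64(104.0), np.float64(16.1), np.float64(12.5)]
hole [ 0.4206 -0.1606  0.039 ]
tool z ang 105.85558712287089
1.5580126
```

Request:
play_rows(rows=[[[4,-0.25,-1.4],1.9,4],[[8,-0.25,-1.4],1.9,4],[[10.5,-0.25,-1.4],1.9,4],[[12.5,-0.25,-1.4],1.9,4],[[13,-0.25,-1.4],1.9,4],[[13,-0.25,-1.4],1.9,4],[[13,-0.25,-1.4],1.9,4]])

```text
time: 2.5
ee_pos: [0.4212, -0.1601, 0.0727]
tcp_rot: [-123.9, 89.9, -19.7]
wrist_force: [-0.4, -0.3, 0.7]
opening: 0.0398
```

```bash
python3 shot.py w3
```

```text
2.5 [ 0.4212 -0.1601  0.0727] [-123.88   89.92  -19.7 ] after [ 0.4216 -0.1604  0.0732] [-123.5    89.86  -19.34]
[[ 1.300e-03 -9.695e-01 -2.450e-01]
 [-5.000e-04 -2.450e-01  9.695e-01]
 [-1.000e+00 -1.200e-03 -8.000e-04]]
```

View pics/w3.png

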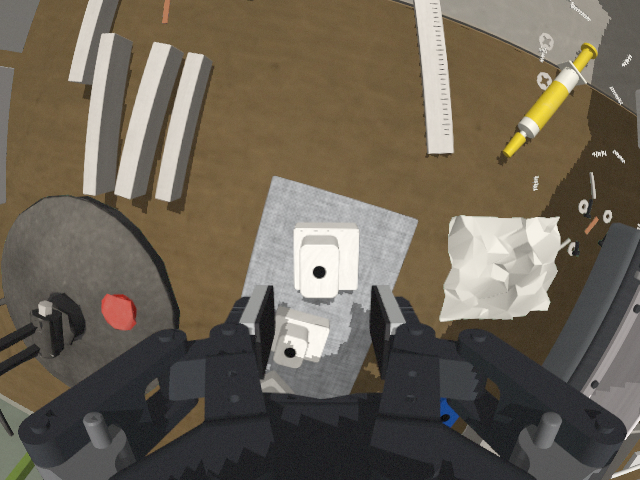

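```bash
python3 - <<'E'
from h import *
import json
j=json.load(open('pics/w3.json'));pos=np.array(j['pos']);rpy=j['rpy']
p=cv2.imread('pics/w3.png')
cv2.imwrite('pics/w3c.png',cv2.resize(p[210:310,270:380],None,fx=7,fy=6,interpolation=cv2.INTER_CUBIC))
h=wpx(319.3,271.7,.039,pos,rpy); print(h, rot(rpy).T@(h-pos)*100)
E
```

```text
[ 0.4204107  -0.16090036  0.039     ] [ 3.37101363  0.10074403 -0.05931799]
```

View pics/w3c.png

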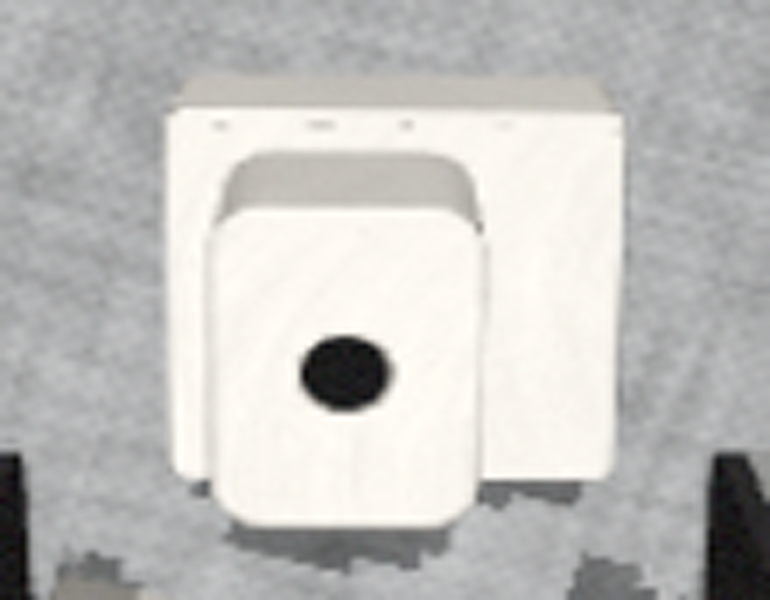

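```bash
python3 - <<'E'
from h import *
import json
j=json.load(open('pics/w3.json'));pos=np.array(j['pos']);rpy=j['rpy'];T=rot(rpy)
for u,v,z in((272.5,287,-.02),(372,287,.02)):
    o,r=wray(u,v,pos,rpy);o=T.T@(o-pos);r=T.T@r
    print(o+r*(z-o[2])/r[2], o+r*(.011-o[1])/r[1])
E
```

```text
[ 0.00160056  0.0055322  -0.02      ] [-0.01197846  0.011      -0.01806034]
[-0.00969991  0.01004386  0.02      ] [-0.01207272  0.011       0.01965166]
```

Request:
play_rows(rows=[[[2,0.1,-0.06],0,4],[[4,0.1,-0.06],0,4],[[4.8,0.1,-0.06],0,4],[[5.0,0.1,-0.06],0,4],[[5.0,0.1,-0.06],0,4],[[5.0,0.1,-0.06],0,4]])

```text
time: 3.05
ee_pos: [0.4206, -0.1616, 0.0227]
tcp_rot: [-125.3, 89.9, -21.2]
wrist_force: [0.1, -0.8, 0.5]
opening: 0.04
```

```bash
python3 shot.py w4
```

```text
3.05 [ 0.4206 -0.1616  0.0227] [-125.29   89.91  -21.17] after [ 0.4207 -0.1617  0.0227] [-125.83   89.89  -21.71]
[[ 1.500e-03 -9.698e-01 -2.439e-01]
 [-6.000e-04 -2.439e-01  9.698e-01]
 [-1.000e+00 -1.300e-03 -9.000e-04]]
```

View pics/w4.png

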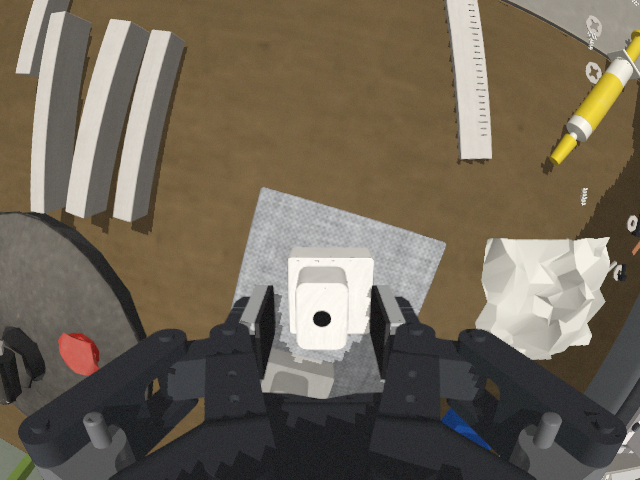

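Request:
play_rows(rows=[[[0,0,0],0,2.4],[[0,0,0],0,2.2],[[0,0,0],0,1.5],[[0,0,0],0,1.5],[[0,0,0],0,1.5],[[0,0,0],0,1.5]], squeeze=45)

```text
time: 3.6
ee_pos: [0.4204, -0.1616, 0.0222]
tcp_rot: [-124.3, 89.9, -20.1]
wrist_force: [-0.6, 0.6, 6.7]
opening: 0.0187
```

Request:
play_rows(rows=[[[-0.5,0,0],0,1.5],[[-2,0,0],0,1.5],[[-5,0,0],0,1.5],[[-8,0,0],0,1.5],[[-11,0,0],0,1.5],[[-13,0,0],0,1.5],[[-13,0,0],0,1.5],[[-13,0,0],0,1.5]])

```text
time: 4.27
ee_pos: [0.4204, -0.1616, 0.1523]
tcp_rot: [-125.5, 89.9, -21.3]
wrist_force: [-0.1, 0.1, -1.3]
opening: 0.0184
```

```bash
python3 shot.py w5
```

```text
4.2667 [ 0.4204 -0.1616  0.1523] [-125.46   89.89  -21.35] after [ 0.4198 -0.1614  0.151 ] [ 59.4   89.99 163.52]
[[ 1.700e-03 -9.698e-01 -2.439e-01]
 [-7.000e-04 -2.439e-01  9.698e-01]
 [-1.000e+00 -1.500e-03 -1.100e-03]]
```

View pics/w5.png

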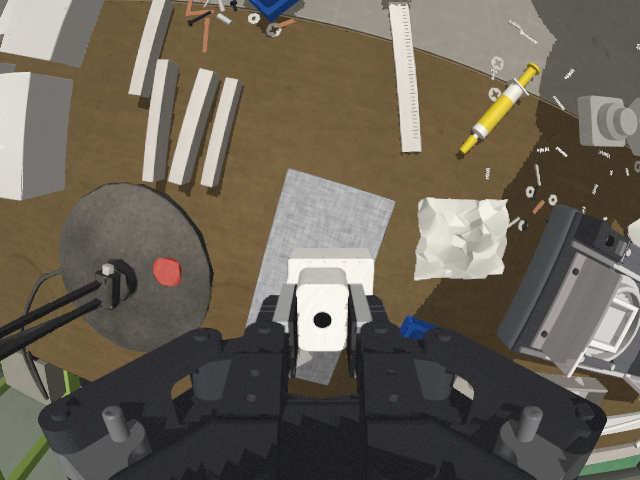

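Request:
play_rows(rows=[[[-0.5,-2,3.6],4,1.5],[[-0.5,-4,7.2],8,1.5],[[-0.5,-6,10.6],12,1.5],[[-0.5,-8,14],16,1.5],[[-0.5,-10,17.5],18.8,1.5],[[-0.5,-12,21],18.8,1.5],[[-0.5,-13.9,24.6],18.8,1.5],[[-0.5,-13.9,24.6],18.8,1.5],[[-0.5,-13.9,24.6],18.8,1.5],[[-0.5,-13.9,24.6],18.8,1.5]])

```text
time: 5.15
ee_pos: [0.494, 0.1109, 0.1549]
tcp_rot: [113.2, 89.8, -161.4]
wrist_force: [-0.1, -0.4, -0.1]
opening: 0.0186
```

```bash
python3 shot.py w6
```

```text
5.15 [0.494  0.1109 0.1549] [ 113.24   89.85 -161.4 ] after [0.4941 0.1104 0.1553] [ 114.95   89.89 -159.75]
[[-2.500e-03 -9.967e-01  8.080e-02]
 [-8.000e-04  8.080e-02  9.967e-01]
 [-1.000e+00  2.400e-03 -1.000e-03]]
```

View pics/w6.png

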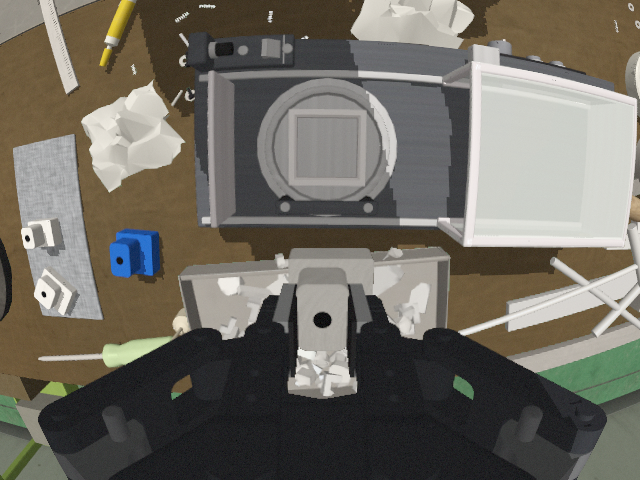

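```bash
python3 - <<'E'
from h import *
p=cv2.imread('pics/w6.png')
cv2.imwrite('pics/w6c.png',cv2.resize(p[95:200,275:380],None,fx=7,fy=7,interpolation=cv2.INTER_CUBIC))
E
```

```text
(no output)
```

View pics/w6c.png

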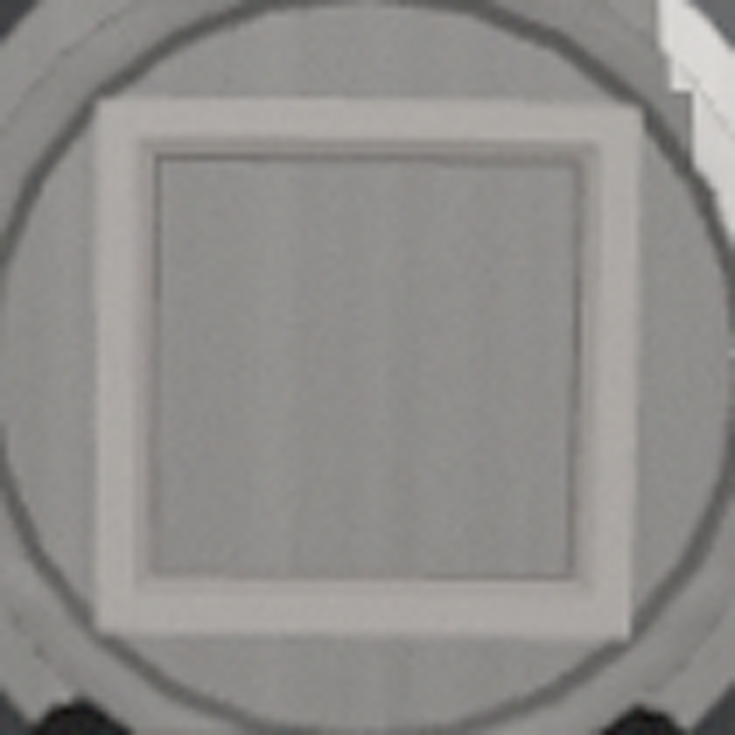

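```bash
python3 - <<'E'
from h import *
import json
def ang(v): return np.degrees(np.arctan2(v[1],v[0]))
def show(q):
    print(q.mean(0).round(4),[round(float(np.linalg.norm(q[i]-q[(i+1)%4])),4) for i in range(4)],'edge ang',[round(float(ang(q[i]-q[k])),1) for i,k in((1,0),(2,3),(3,0),(2,1))])
j=json.load(open('pics/w6.json'));pos=np.array(j['pos']);rpy=j['rpy'];T=rot(rpy)
f=lambda a,b:(275+(a+.5)/7-.5,95+(b+.5)/7-.5)
for cs,z in(([(157,155),(580,165),(573,578),(155,576)],.05),([(140,140),(600,143),(590,590),(140,588)],.06),([(97,98),(643,105),(630,635),(97,633)],.06)):
    q=np.array([wpx(*f(*c),z,pos,rpy) for c in cs]);show(q)
    print('  in tool cm',(T.T@(q.mean(0)-pos)*100).round(2))
# hole in tool, from w6 & w5
for n,(u,v) in (('w6',(322.5,320)),('w5',(322,320))):
    o,r=wray(u,v,pos,rpy);o=T.T@(o-pos);r=T.T@r
    print('hole tool', o+r*((-.0168)-o[0])/r[0])
p=cv2.imread('pics/w6.png')
cv2.imwrite('pics/w6d.png',cv2.resize(p[235:400,260:390],None,fx=5,fy=4,interpolation=cv2.INTER_CUBIC))
E
```

```text
[0.4318 0.1205 0.05  ] [0.0397, 0.0395, 0.0398, 0.0402] edge ang [84.1, 85.1, -5.3, -5.1]
  in tool cm [10.5   6.25  0.47]
[0.4315 0.1206 0.06  ] [0.0414, 0.041, 0.0411, 0.041] edge ang [85.2, 85.2, -5.0, -5.4]
  in tool cm [9.5  6.28 0.46]
[0.4317 0.1205 0.06  ] [0.0492, 0.0488, 0.0489, 0.0491] edge ang [84.8, 85.2, -5.1, -5.5]
  in tool cm [9.5  6.27 0.46]
hole tool [-1.68000000e-02 -9.18538214e-05  1.40290163e-03]
hole tool [-1.68000000e-02 -9.16326622e-05  1.21495692e-03]
```

View pics/w6d.png

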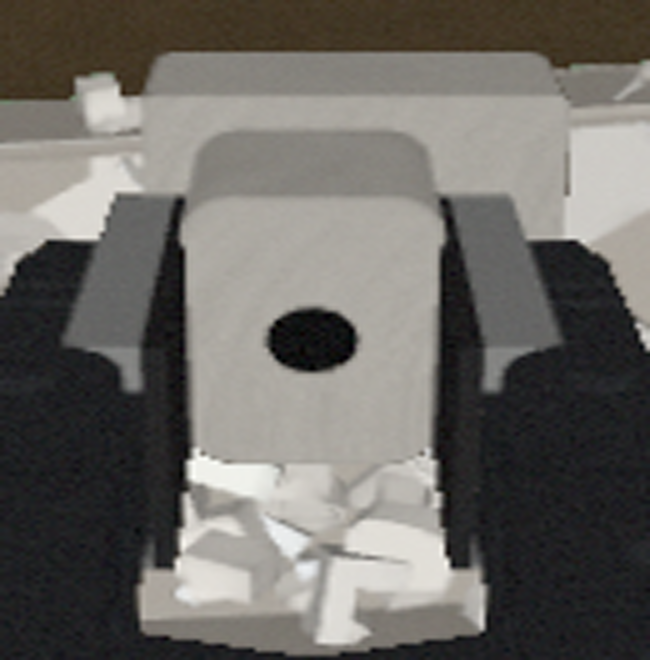

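```bash
python3 - <<'E'
from h import *
import json
j=json.load(open('pics/w6.json'));pos=np.array(j['pos']);rpy=j['rpy'];T=rot(rpy)
for x in (.0025,.0035):
  q=[]
  for u,v in((288.6,259.3),(373.4,260)):
    o,r=wray(u,v,pos,rpy);o=T.T@(o-pos);r=T.T@r
    q.append(o+r*(x-o[0])/r[0])
  q=np.array(q);print(q, q.mean(0), q[1]-q[0])
# from w2/w4 world measurement
E
```

```text
[[ 0.0025      0.01778272 -0.01242905]
 [ 0.0025      0.01742438  0.02239349]] [0.0025     0.01760355 0.00498222] [-2.77555756e-17 -3.58332189e-04  3.48225354e-02]
[[ 0.0035      0.01746537 -0.01252232]
 [ 0.0035      0.01710456  0.02254081]] [0.0035     0.01728496 0.00500924] [ 0.         -0.00036081  0.03506313]
```

Request:
play_rows(rows=[[[0,3,0],0.3,1.5],[[0,5.5,-0.04],0.3,1.5],[[0.5,6.3,-0.04],0.3,1.5],[[2.5,6.3,-0.04],0.3,1.5],[[5,6.3,-0.04],0.3,1.5],[[6.4,6.3,-0.04],0.3,1.5],[[6.6,6.3,-0.04],0.3,1.5],[[6.6,6.3,-0.04],0.3,1.5],[[6.6,6.3,-0.04],0.3,1.5]])

```text
time: 5.95
ee_pos: [0.4322, 0.1152, 0.0912]
tcp_rot: [-72.7, 90.0, 12.3]
wrist_force: [0.3, -0.2, -0.3]
opening: 0.0186
```

```bash
python3 shot.py w7; python3 - <<'E'
import cv2
p=cv2.imread('pics/w7.png')
cv2.imwrite('pics/w7c.png',cv2.resize(p[170:370,220:440],None,fx=3.6,fy=3,interpolation=cv2.INTER_CUBIC))
E
```

```text
5.95 [0.4322 0.1152 0.0912] [-72.66  89.95  12.27] after [0.4325 0.1154 0.0915] [-71.13  89.91  13.83]
[[ 8.000e-04 -9.961e-01  8.830e-02]
 [ 2.000e-04  8.830e-02  9.961e-01]
 [-1.000e+00 -8.000e-04  3.000e-04]]
```

View pics/w7c.png

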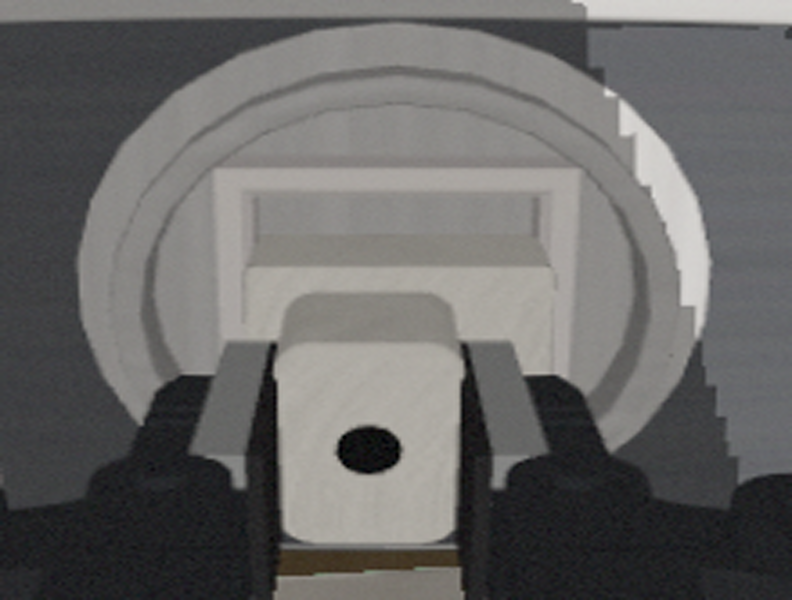

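```bash
python3 - <<'E'
from h import *
import json
j=json.load(open('pics/w7.json'));pos=np.array(j['pos']);rpy=j['rpy'];T=rot(rpy)
f=lambda a,b:(220+(a+.5)/3.6-.5,170+(b+.5)/3-.5)
def tl(c,z):
    u,v=f(*c); return T.T@(wpx(u,v,z,pos,rpy)-pos)*1000
for n,c,z in (('car L',(213,168),.06),('car R',(582,172),.06),('mouth L',(247,190),.06),('mouth R',(549,192),.06),
  ('floor L',(259,196),.052),('floor R',(533,196),.052),
  ('base bot L',(250,237),pos[2]-.0192),('base bot R',(543,235),pos[2]-.0192),('base top L',(246,268),pos[2]-.0032),('base top R',(553,268),pos[2]-.0032)):
    print(n,tl(c,z).round(2))
E
```

```text
car L [ 31.17  25.59 -19.42]
car R [31.18 24.93 29.89]
mouth L [ 31.18  21.96 -14.94]
mouth R [31.19 21.61 25.52]
floor L [ 39.18  18.99 -14.02]
floor R [39.19 18.97 24.4 ]
base bot L [ 19.18  17.55 -13.63]
base bot R [19.19 17.83 23.29]
base top L [  3.18  17.71 -12.74]
base top R [ 3.19 17.65 22.42]
```

Request:
play_rows(rows=[[[0.2,0.12,0.04],0,1.5],[[0.4,0.12,0.04],0,1.5],[[0.7,0.12,0.04],0,1.5],[[1.0,0.12,0.04],0,1.5],[[1.3,0.12,0.04],0,1.5],[[1.5,0.12,0.04],0,1.5],[[1.5,0.12,0.04],0,1.5]])

```text
time: 6.58
ee_pos: [0.4304, 0.1163, 0.0747]
tcp_rot: [112.1, 89.9, -162.8]
wrist_force: [-0.1, -0.3, -1.4]
opening: 0.0185
```

```bash
python3 shot.py w8; python3 - <<'E'
import cv2
p=cv2.imread('pics/w8.png')
cv2.imwrite('pics/w8c.png',cv2.resize(p[170:370,220:440],None,fx=3.6,fy=3,interpolation=cv2.INTER_CUBIC))
E
```

```text
6.5833 [0.4304 0.1163 0.0747] [ 112.14   89.95 -162.84] after [0.4305 0.1163 0.075 ] [ 108.92   89.96 -166.06]
[[-9.000e-04 -9.962e-01  8.680e-02]
 [-3.000e-04  8.680e-02  9.962e-01]
 [-1.000e+00  8.000e-04 -3.000e-04]]
```

View pics/w8c.png

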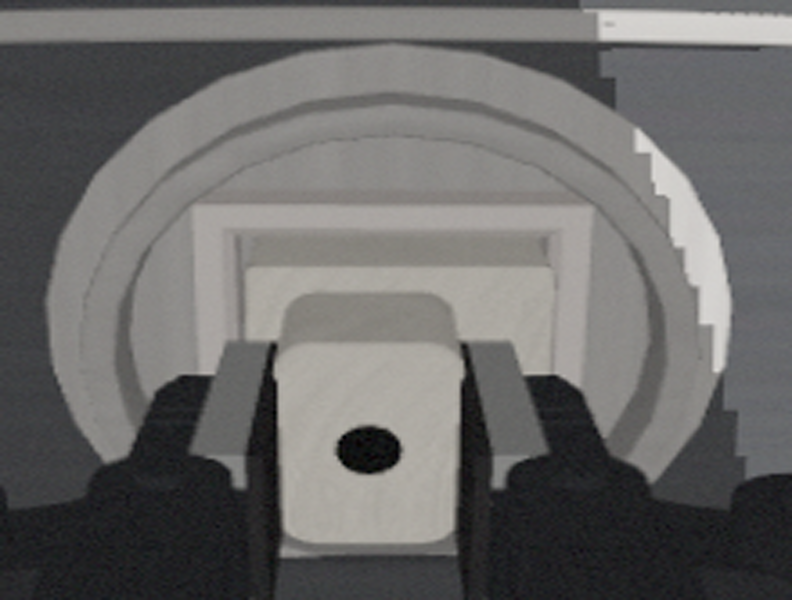

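Request:
play_rows(rows=[[[0.1,0,0],0,1.5],[[0.2,0,0],0,1.5],[[0.3,0,0],0,1.5],[[0.4,0,0],0,1.5],[[0.48,0,0],0,1.5],[[0.48,0,0],0,1.5],[[0.48,0,0],0,1.5]])

```text
time: 7.22
ee_pos: [0.4307, 0.1163, 0.0705]
tcp_rot: [128.6, 90.0, -146.4]
wrist_force: [-0.8, -0.1, -0.4]
opening: 0.0185
```

Request:
play_rows(rows=[[[0.05,0,0],0,1.5],[[0.1,0,0],0,1.5],[[0.12,0,0],0,1.5],[[0.12,0,0],0,1.5]])

```text
time: 7.55
ee_pos: [0.4307, 0.1163, 0.0692]
tcp_rot: [116.6, 90.0, -158.4]
wrist_force: [-0.1, 0.3, -0.4]
opening: 0.0187
```

Request:
play_rows(rows=[[[0.04,0,0],0,1.5],[[0.08,0,0],0,1.5],[[0.08,0,0],0,1.5]])

```text
time: 7.8
ee_pos: [0.4308, 0.1163, 0.0692]
tcp_rot: [-67.4, 90.0, 17.7]
wrist_force: [-2.8, -0.8, 6.8]
opening: 0.0188
```

Request:
play_rows(rows=[[[-0.05,0,0],0,2.2],[[-0.05,0,0],0,3],[[-0.05,0,0],0,4],[[-0.05,0,0],0,4],[[-0.05,0,0],0,4],[[-1.5,0,0],0,4],[[-4,0,0],0,4],[[-7,0,0],0,4],[[-8.5,0,0],0,4],[[-8.5,0,0],0,4],[[-8.5,0,0],0,4]])

```text
time: 8.72
ee_pos: [0.4312, 0.1164, 0.154]
tcp_rot: [-68.5, 89.9, 16.5]
wrist_force: [-0.1, 0.4, -0.6]
opening: 0.0398
```

```bash
python3 shot.py w9
```

```text
8.7167 [0.4312 0.1164 0.154 ] [-68.55  89.92  16.46] after [0.4307 0.1163 0.153 ] [ 112.79   89.99 -162.19]
[[ 1.400e-03 -9.962e-01  8.700e-02]
 [ 4.000e-04  8.700e-02  9.962e-01]
 [-1.000e+00 -1.400e-03  5.000e-04]]
```

View pics/w9.png

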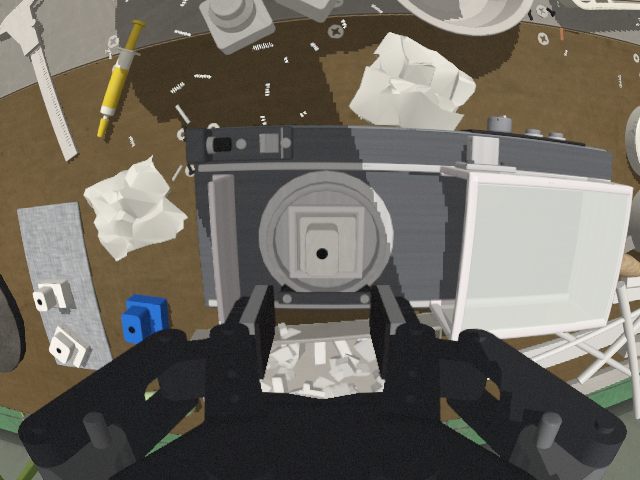

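```bash
python3 - <<'E'
from h import *
import json
j=json.load(open('pics/w9.json'));pos=np.array(j['pos']);rpy=j['rpy']
p=cv2.imread('pics/w9.png'); d=np.load('pics/w9.npy')
cv2.imwrite('pics/w9c.png',cv2.resize(p[190:295,270:385],None,fx=6.5,fy=6.5-.5,interpolation=cv2.INTER_CUBIC))
def zz(u,v):
    o,r=wray(u,v,pos,rpy); m=bot.camera_model('wrist'); t=np.hypot(u-m['cx'],v-m['cy'])/m['fx']
    return (o+r*d[v,u]/np.cos(t))
for u,v in [(312,245),(332,245),(315,262),(330,262),(352,230),(352,260),(348,245),(301,240),(301,260),(325,218)]: print(u,v,zz(u,v).round(4))
E
```

```text
312 245 [0.4253 0.1124 0.0854]
332 245 [0.4265 0.1241 0.0847]
315 262 [0.436  0.1132 0.0851]
330 262 [0.4365 0.1221 0.0859]
352 230 [0.4229 0.1378 0.0661]
352 260 [0.443  0.1364 0.0659]
348 245 [0.433  0.1346 0.0647]
301 240 [0.4269 0.1047 0.0651]
301 260 [0.4403 0.1033 0.0652]
325 218 [0.4138 0.1213 0.0653]
```

View pics/w9c.png

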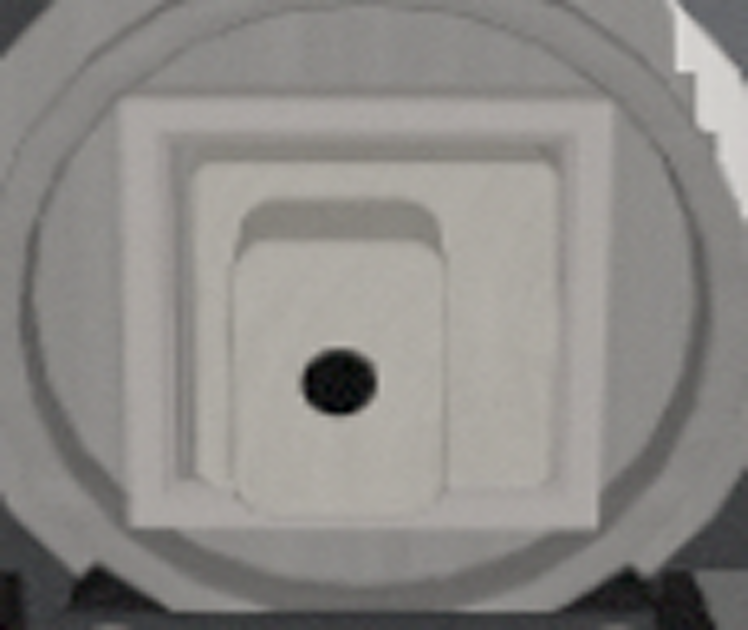

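```bash
python3 - <<'E'
from h import *
o=bot.get_obs(); print(o['time'],o['q'].round(1),o['ee_pos'])
d=np.load('pics/top0.npy')
for u,v in [(122,228),(122,238),(140,220),(150,222),(95,240),(100,265),(125,265),(150,235),(163,235),(108,232),(130,185)]: print(u,v,px2w('top',u,v,d=d[v,u]).round(3))
print(w2px('top',[.4542,.3795,.08]))
p,_=bot.camera('scene'); cv2.imwrite('pics/s1.png',cv2.resize(p[150:280,120:340],None,fx=3.6,fy=3.6,interpolation=cv2.INTER_CUBIC))
p,dd=bot.camera('top'); np.save('pics/t1.npy',dd); cv2.imwrite('pics/t1.png',cv2.resize(p[190:290,70:290],None,fx=3.6,fy=3.6,interpolation=cv2.INTER_CUBIC))
E
```

```text
8.7667 [ 15.1 -10.1 -13.1  87.   -0.   20.1] [0.43070251 0.11629577 0.15300534]
122 228 [0.47  0.462 0.051]
122 238 [0.443 0.466 0.042]
140 220 [0.495 0.42  0.026]
150 222 [0.489 0.393 0.023]
95 240 [0.441 0.549 0.028]
100 265 [0.371 0.543 0.007]
125 265 [0.368 0.466 0.018]
150 235 [0.454 0.398 0.006]
163 235 [0.441 0.33  0.101]
108 232 [0.461 0.504 0.045]
130 185 [ 0.604  0.46  -0.001]
[147.56526725 231.71115183]
```

View pics/s1.png

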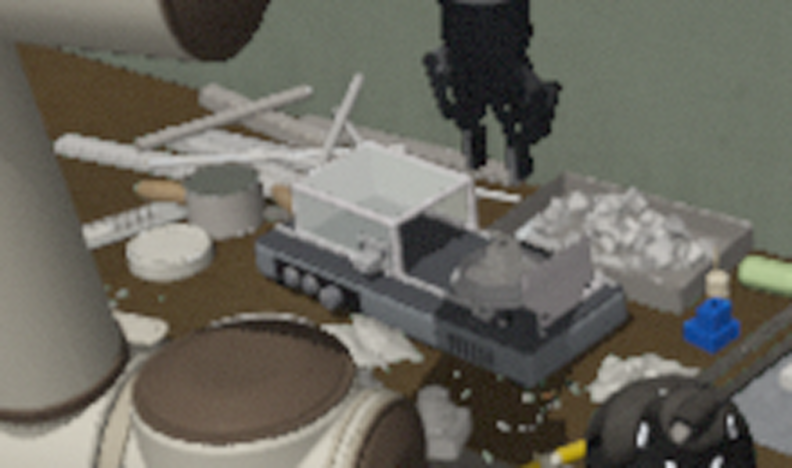

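View pics/t1.png

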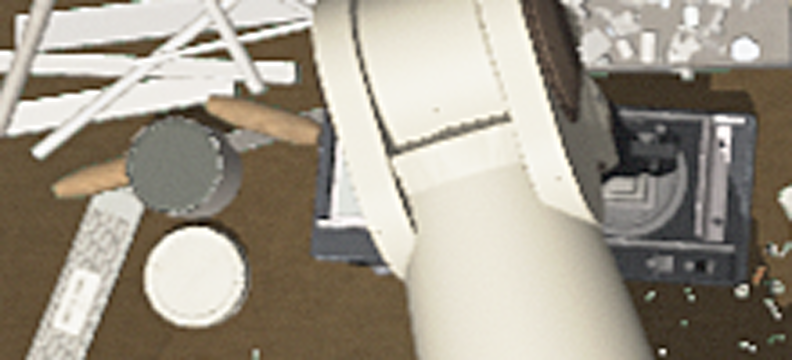

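Request:
play_rows(rows=[[[-1,0,3],8,1],[[-1,0,6],16,0],[[-1,0,9],24,0],[[-1,0,12],32,0],[[-1,0,15],40,0],[[-1,0,18],48,0],[[-1,0,21],56,0],[[-1,0,24],64,0],[[-1,0,26.6],72,0],[[-1,0,26.6],80,0],[[-1,0,26.6],90,0],[[-1,0,26.6],90,0]])

```text
time: 9.87
ee_pos: [0.4533, 0.3816, 0.1617]
tcp_rot: [-138.5, 89.8, -139.6]
wrist_force: [-0.6, -0.6, -0.1]
opening: 0.0002
```

```bash
python3 shot.py w10
```

```text
9.8667 [0.4533 0.3816 0.1617] [-138.54   89.84 -139.58] after [0.4533 0.3813 0.1619] [-138.07   89.86 -139.67]
[[-0.0021  0.0182  0.9998]
 [-0.0018  0.9998 -0.0182]
 [-1.     -0.0018 -0.0021]]
```

View pics/w10.png

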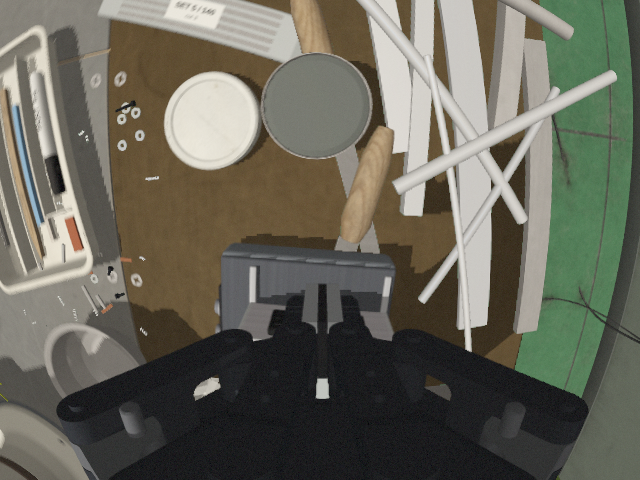

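Request:
play_rows(rows=[[[2,0,0],4,0],[[5,0,0],4,0],[[8,0,0],4,0],[[8.4,0,0],4,0],[[8.4,0,0],4,0],[[8.4,0,0],4,0]])

```text
time: 10.42
ee_pos: [0.4539, 0.3813, 0.0804]
tcp_rot: [36.4, 90.0, 31.7]
wrist_force: [-0.4, 0.6, 0.5]
opening: -0.0
```

```bash
python3 shot.py w11
```

```text
10.4167 [0.4539 0.3813 0.0804] [36.35 90.   31.67] after [0.4544 0.3817 0.0813] [45.45 89.89 40.75]
[[ 0.      0.0816  0.9967]
 [ 0.      0.9967 -0.0816]
 [-1.      0.      0.    ]]
```

View pics/w11.png

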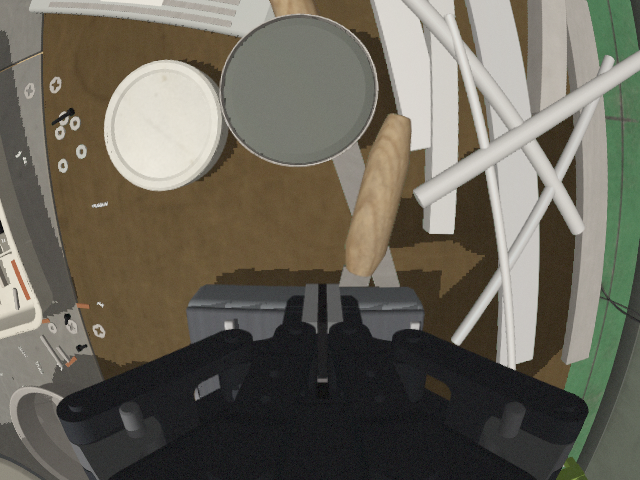

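Request:
play_rows(rows=[[[0.4,-0.4,0],0,0],[[0.4,-0.9,0],0,0],[[0.4,-1.4,0],0,0],[[0.4,-1.8,0],0,0],[[0.4,-2.0,0],0,0],[[0.4,-2.15,0],0,0],[[0.4,-2.3,0],0,0],[[0.4,-2.45,0],0,0],[[0.4,-2.6,0],0,0],[[0.4,-2.75,0],0,0],[[0.4,-2.9,0],0,0],[[0.4,-3.05,0],0,0]])

```text
time: 11.47
ee_pos: [0.4513, 0.3508, 0.0755]
tcp_rot: [-124.8, 90.0, -129.5]
wrist_force: [0.8, -0.3, -0.9]
opening: -0.0001
```

Request:
play_rows(rows=[[[0,-0.15,0],0,0],[[0,-0.3,0],0,0],[[0,-0.45,0],0,0],[[0,-0.6,0],0,0],[[0,-0.75,0],0,0],[[0,-0.9,0],0,0],[[0,-1.05,0],0,0],[[0,-1.2,0],0,0]])

```text
time: 12.13
ee_pos: [0.4503, 0.3389, 0.0755]
tcp_rot: [98.4, 90.0, 93.6]
wrist_force: [-0.6, 1.3, -0.5]
opening: 0.0003
```

```bash
python3 shot.py w12
```

```text
12.1333 [0.4503 0.3389 0.0755] [98.36 89.98 93.62] after [0.4503 0.3387 0.0755] [-178.68   90.    176.57]
[[-0.000e+00  8.270e-02  9.966e-01]
 [ 3.000e-04  9.966e-01 -8.270e-02]
 [-1.000e+00  3.000e-04 -0.000e+00]]
```

View pics/w12.png

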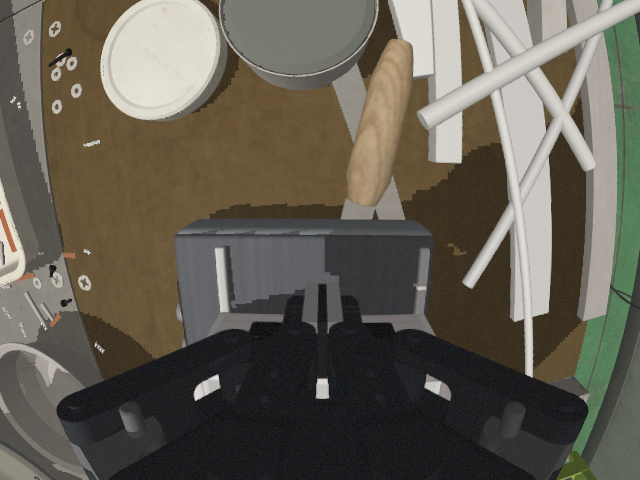

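Request:
play_rows(rows=[[[0,-0.15,0],0,0],[[0,-0.3,0],0,0],[[0,-0.5,0],0,0],[[0,-0.7,0],0,0],[[0,-0.9,0],0,0],[[0,-1.1,0],0,0],[[0,-1.3,0],0,0],[[0,-1.5,0],0,0],[[0,-1.7,0],0,0],[[0,-1.9,0],0,0],[[0,-2.1,0],0,0],[[0,-2.3,0],0,0]])

```text
time: 13.18
ee_pos: [0.4484, 0.3158, 0.0755]
tcp_rot: [-163.4, 90.0, -168.2]
wrist_force: [-0.7, 2.4, 0.2]
opening: 0.0
```

Request:
play_rows(rows=[[[0,-0.2,0],0,0],[[0,-0.45,0],0,0],[[0,-0.7,0],0,0],[[0,-0.95,0],0,0],[[0,-1.2,0],0,0],[[0,-1.45,0],0,0],[[0,-1.7,0],0,0],[[0,-1.95,0],0,0],[[0,-2.2,0],0,0],[[0,-2.45,0],0,0],[[0,-2.7,0],0,0],[[0,-3,0],0,0]])

```text
time: 14.18
ee_pos: [0.4459, 0.2859, 0.0755]
tcp_rot: [153.0, 90.0, 148.3]
wrist_force: [-2.0, 1.2, 0.9]
opening: -0.0002
```

Request:
play_rows(rows=[[[0,-0.2,0],0,0],[[0,-0.45,0],0,0],[[0,-0.7,0],0,0],[[0,-0.95,0],0,0],[[0,-1.2,0],0,0],[[0,-1.45,0],0,0],[[0,-1.7,0],0,0],[[0,-1.95,0],0,0],[[0,-2.1,0],0,0],[[0,-2.25,0],0,0],[[0,-2.4,0],0,0],[[0,-2.5,0],0,0]])

```text
time: 15.18
ee_pos: [0.4439, 0.2611, 0.0755]
tcp_rot: [-58.9, 90.0, -63.6]
wrist_force: [-2.1, 2.0, 0.9]
opening: 0.0001
```

```bash
python3 shot.py w13
```

```text
15.1833 [0.4439 0.2611 0.0755] [-58.88  90.   -63.63] after [0.4439 0.2609 0.0755] [-68.04  89.99 -72.79]
[[ 0.      0.0828  0.9966]
 [-0.      0.9966 -0.0828]
 [-1.     -0.      0.    ]]
```

View pics/w13.png

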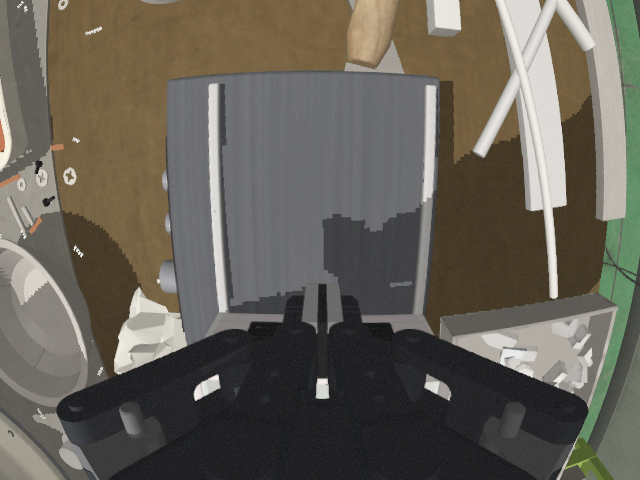

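Request:
play_rows(rows=[[[0,-0.15,0],0,0],[[0,-0.3,0],0,0],[[0,-0.45,0],0,0],[[0,-0.6,0],0,0],[[0,-0.75,0],0,0],[[0,-0.9,0],0,0],[[0,-1.05,0],0,0],[[0,-1.2,0],0,0]])

```text
time: 15.9
ee_pos: [0.4428, 0.2491, 0.0755]
tcp_rot: [-157.1, 90.0, -161.9]
wrist_force: [-1.4, 2.5, 0.0]
opening: 0.0002
```

Request:
play_rows(rows=[[[0,-0.12,0],0,0],[[0,-0.24,0],0,0],[[0,-0.36,0],0,0],[[0,-0.48,0],0,0],[[0,-0.6,0],0,0]])

```text
time: 16.32
ee_pos: [0.4423, 0.2432, 0.0755]
tcp_rot: [-173.2, 90.0, -178.0]
wrist_force: [-0.9, 2.7, 0.4]
opening: 0.0001
```

Request:
play_rows(rows=[[[0,-0.1,0],0,0],[[0,-0.2,0],0,0],[[0,-0.3,0],0,0],[[0,-0.4,0],0,0],[[0,-0.5,0],0,0]])

```text
time: 16.73
ee_pos: [0.4419, 0.2382, 0.0755]
tcp_rot: [168.9, 90.0, 164.2]
wrist_force: [-2.0, 2.5, 0.2]
opening: 0.0002
```

Request:
play_rows(rows=[[[0,-0.1,0],0,0],[[0,-0.2,0],0,0],[[0,-0.3,0],0,0],[[0,-0.4,0],0,0]])

```text
time: 17.07
ee_pos: [0.4417, 0.2342, 0.0755]
tcp_rot: [-21.8, 90.0, -26.6]
wrist_force: [-1.8, 2.1, 1.4]
opening: 0.0004
```

Request:
play_rows(rows=[[[0,-0.1,0],0,0],[[0,-0.2,0],0,0],[[0,-0.3,0],0,0],[[0,-0.4,0],0,0]])

```text
time: 17.4
ee_pos: [0.4413, 0.2302, 0.0755]
tcp_rot: [-132.1, 90.0, -136.8]
wrist_force: [-1.4, 1.8, 0.7]
opening: 0.0001
```

Request:
play_rows(rows=[[[0,-0.1,0],0,0],[[0,-0.2,0],0,0],[[0,-0.3,0],0,0],[[0,-0.4,0],0,0]])

```text
time: 17.73
ee_pos: [0.441, 0.2262, 0.0755]
tcp_rot: [39.7, 90.0, 34.9]
wrist_force: [-0.9, 2.4, -0.2]
opening: 0.0
```

Request:
play_rows(rows=[[[0,-0.1,0],0,0],[[0,-0.2,0],0,0],[[0,-0.3,0],0,0],[[0,-0.4,0],0,0]])

```text
time: 18.07
ee_pos: [0.4407, 0.2222, 0.0755]
tcp_rot: [-105.4, 90.0, -110.2]
wrist_force: [-0.9, 2.4, 0.5]
opening: 0.0001
```

Request:
play_rows(rows=[[[0,-0.1,0],0,0],[[0,-0.2,0],0,0],[[0,-0.3,0],0,0]])

```text
time: 18.32
ee_pos: [0.4404, 0.2193, 0.0755]
tcp_rot: [79.5, 90.0, 74.7]
wrist_force: [-1.7, 2.7, 0.6]
opening: 0.0
```

```bash
python3 - <<'E'
from h import *
p,_=bot.camera('scene'); cv2.imwrite('pics/s2.png',cv2.resize(p[170:270,160:340],None,fx=4.4,fy=4.4,interpolation=cv2.INTER_CUBIC))
p,_=bot.camera('top'); cv2.imwrite('pics/t2.png',cv2.resize(p[200:275,150:290],None,fx=5.7,fy=5.7,interpolation=cv2.INTER_CUBIC))
E
```

```text
(no output)
```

View pics/s2.png

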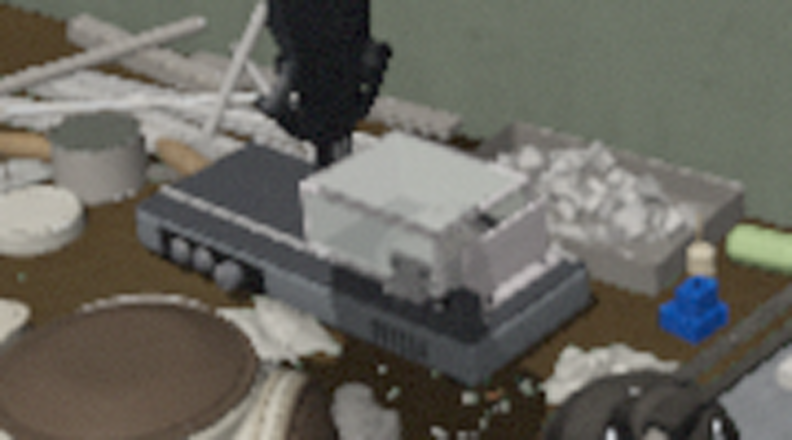

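View pics/t2.png

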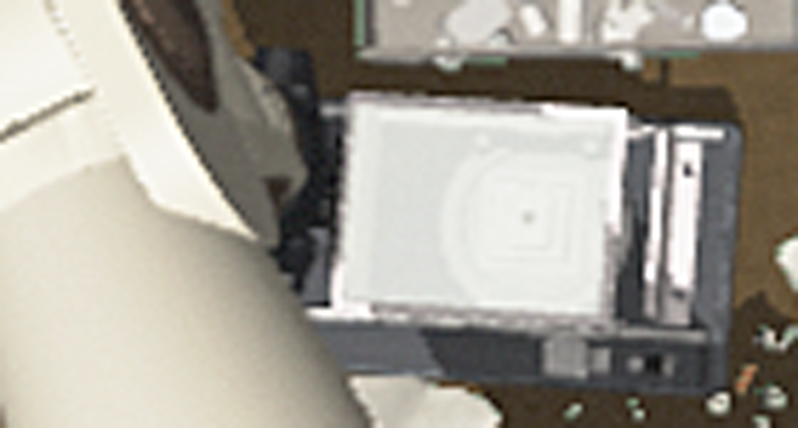

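Request:
play_rows(rows=[[[0,-0.1,0],0,0],[[0,-0.2,0],0,0],[[0,-0.3,0],0,0]])

```text
time: 18.67
ee_pos: [0.4403, 0.2167, 0.0756]
tcp_rot: [78.3, 90.0, 73.5]
wrist_force: [-1.2, 5.4, -1.0]
opening: -0.0
```

Request:
play_rows(rows=[[[0,-0.1,0],0,0],[[0,-0.2,0],0,0],[[0,-0.3,0],0,0]])

```text
time: 18.92
ee_pos: [0.44, 0.2139, 0.0756]
tcp_rot: [86.3, 89.9, 81.6]
wrist_force: [-0.7, 6.2, -0.5]
opening: 0.0
```

Request:
play_rows(rows=[[[0,-0.1,0],0,0],[[0,-0.2,0],0,0],[[0,-0.3,0],0,0]])

```text
time: 19.17
ee_pos: [0.4398, 0.2107, 0.0756]
tcp_rot: [69.5, 90.0, 64.8]
wrist_force: [-1.1, 3.1, -1.1]
opening: -0.0003
```

Request:
play_rows(rows=[[[0,-0.1,0],0,0],[[0,-0.2,0],0,0],[[0,-0.3,0],0,0],[[0,-0.4,0],0,0]])

```text
time: 19.5
ee_pos: [0.4394, 0.2062, 0.0756]
tcp_rot: [-23.6, 90.0, -28.3]
wrist_force: [-0.3, 3.1, 0.8]
opening: 0.0001
```

Request:
play_rows(rows=[[[0,-0.1,0],0,0],[[0,-0.2,0],0,0],[[0,-0.3,0],0,0]])

```text
time: 19.75
ee_pos: [0.4391, 0.2033, 0.0756]
tcp_rot: [8.6, 90.0, 3.8]
wrist_force: [-0.8, 3.5, 1.2]
opening: 0.0002
```

Request:
play_rows(rows=[[[0,-0.1,0],0,0],[[0,-0.2,0],0,0],[[0,-0.3,0],0,0]])

```text
time: 20.0
ee_pos: [0.4388, 0.2003, 0.0755]
tcp_rot: [20.0, 90.0, 15.2]
wrist_force: [-0.1, 2.8, 0.5]
opening: 0.0002
```

Request:
play_rows(rows=[[[0,-0.1,0],0,0],[[0,-0.2,0],0,0],[[0,-0.3,0],0,0]])

```text
time: 20.25
ee_pos: [0.4386, 0.1973, 0.0755]
tcp_rot: [140.5, 90.0, 135.8]
wrist_force: [-1.2, 3.1, 1.9]
opening: -0.0003
```

Request:
play_rows(rows=[[[0,-0.08,0],0,0],[[0,-0.15,0],0,0],[[0,-0.22,0],0,0],[[0,-0.3,0],0,0]])

```text
time: 20.58
ee_pos: [0.4383, 0.1944, 0.0755]
tcp_rot: [166.4, 90.0, 161.6]
wrist_force: [-1.2, 2.4, 1.4]
opening: 0.0002
```

Request:
play_rows(rows=[[[0,-0.07,0],0,0],[[0,-0.14,0],0,0],[[0,-0.2,0],0,0]])

```text
time: 20.83
ee_pos: [0.4381, 0.1924, 0.0755]
tcp_rot: [155.5, 90.0, 150.7]
wrist_force: [-1.5, 2.7, 2.1]
opening: -0.0001
```

Request:
play_rows(rows=[[[0,-0.05,0],0,0],[[0,-0.1,0],0,0]])

```text
time: 21.0
ee_pos: [0.4381, 0.1914, 0.0756]
tcp_rot: [38.7, 90.0, 34.0]
wrist_force: [-0.4, 3.1, 1.9]
opening: 0.0002
```

Now 0.5 mm at a time.

Request:
play_rows(rows=[[[0,-0.05,0],0,0],[[0,-0.1,0],0,0]])

```text
time: 21.17
ee_pos: [0.438, 0.1905, 0.0755]
tcp_rot: [104.8, 90.0, 100.0]
wrist_force: [-1.3, 4.0, 1.5]
opening: -0.0001
```

Request:
play_rows(rows=[[[0,-0.05,0],0,0],[[0,-0.1,0],0,0]])

```text
time: 21.33
ee_pos: [0.438, 0.1899, 0.0756]
tcp_rot: [92.5, 89.9, 87.7]
wrist_force: [-1.1, 5.4, -0.1]
opening: -0.0001
```

Request:
play_rows(rows=[[[0,-0.05,0],0,0]])

```text
time: 21.42
ee_pos: [0.4379, 0.1894, 0.0756]
tcp_rot: [93.9, 89.9, 89.1]
wrist_force: [-1.2, 7.4, 0.2]
opening: 0.0001
```

Request:
play_rows(rows=[[[0,-0.05,0],0,0]])

```text
time: 21.5
ee_pos: [0.4379, 0.1892, 0.0756]
tcp_rot: [94.1, 89.9, 89.3]
wrist_force: [-0.9, 8.6, -0.0]
opening: 0.0002
```

Request:
play_rows(rows=[[[0,-0.04,0],0,0],[[0,-0.04,0],0,0]])

```text
time: 21.67
ee_pos: [0.4379, 0.1889, 0.0756]
tcp_rot: [94.1, 89.9, 89.3]
wrist_force: [-1.3, 8.5, 0.1]
opening: -0.0
```

```bash
python3 - <<'E'
from h import *
o=bot.get_obs();print(o['ee_pos'],o['wrist_force'])
p,_=bot.camera('scene'); cv2.imwrite('pics/s3.png',cv2.resize(p[210:260,230:300],None,fx=10,fy=10,interpolation=cv2.INTER_CUBIC))
p,_=bot.camera('top'); cv2.imwrite('pics/t3.png',cv2.resize(p[215:275,210:290],None,fx=9,fy=9,interpolation=cv2.INTER_CUBIC))
E
```

```text
[0.4378689  0.18892332 0.07556298] [-1.31621865  8.48494421  0.13177022]
```

View pics/t3.png

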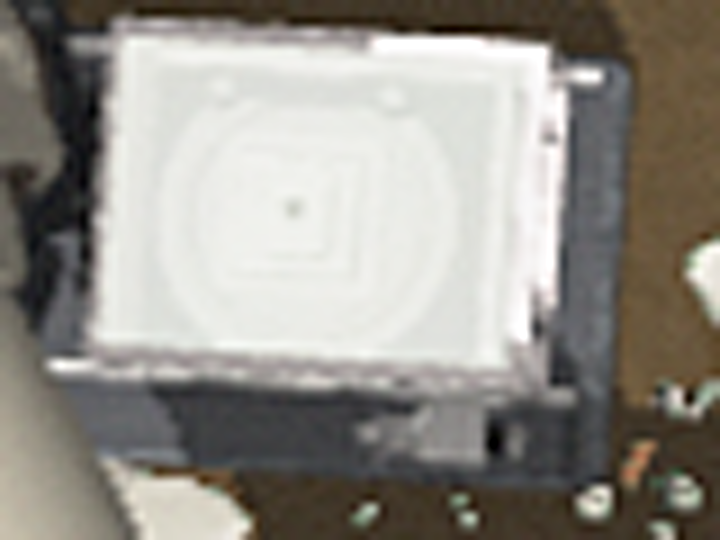

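View pics/s3.png

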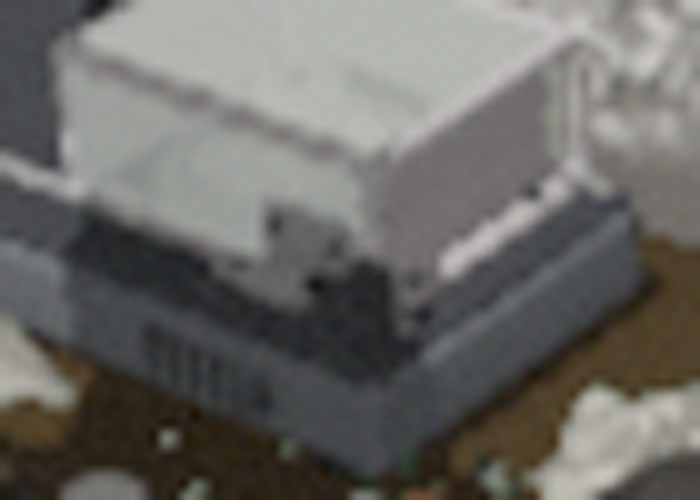

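Request:
play_rows(rows=[[[0,-0.03,0],0,0],[[0,-0.03,0],0,0]])

```text
time: 21.93
ee_pos: [0.4379, 0.1888, 0.0756]
tcp_rot: [92.8, 89.9, 88.1]
wrist_force: [-1.6, 9.8, -0.4]
opening: 0.0002
```

Request:
play_rows(rows=[[[0,-0.03,0],0,0],[[0,-0.03,0],0,0]])

```text
time: 22.1
ee_pos: [0.4379, 0.1886, 0.0756]
tcp_rot: [91.8, 89.9, 87.1]
wrist_force: [-0.3, 10.0, 0.9]
opening: -0.0002
```

Request:
play_rows(rows=[[[0,-0.03,0],0,0],[[0,-0.03,0],0,0]])

```text
time: 22.27
ee_pos: [0.4378, 0.1884, 0.0756]
tcp_rot: [93.1, 89.8, 88.4]
wrist_force: [-1.0, 10.8, 1.2]
opening: -0.0
```

Request:
play_rows(rows=[[[0,0.05,0],0,0],[[0,0.1,0],0,0],[[0,0.15,0],0,0],[[0,0.25,0],0,0],[[0,0.6,0],0,0],[[0,1,0],0,0],[[0,1.5,0],0,0],[[0,1.5,0],0,0]])

```text
time: 22.93
ee_pos: [0.4391, 0.2027, 0.0753]
tcp_rot: [-95.5, 90.0, -100.2]
wrist_force: [0.2, 0.2, 0.2]
opening: 0.0002
```

```bash
python3 - <<'E'
from h import *
o=bot.get_obs();print(o['ee_pos'],o['wrist_force'])
p,_=bot.camera('scene'); cv2.imwrite('pics/s4.png',cv2.resize(p[210:260,230:300],None,fx=10,fy=10,interpolation=cv2.INTER_CUBIC))
p,_=bot.camera('top'); cv2.imwrite('pics/t4.png',cv2.resize(p[215:275,210:290],None,fx=9,fy=9,interpolation=cv2.INTER_CUBIC))
E
```

```text
[0.43908355 0.20271057 0.07534795] [0.24531665 0.20745855 0.1591684 ]
```

View pics/t4.png

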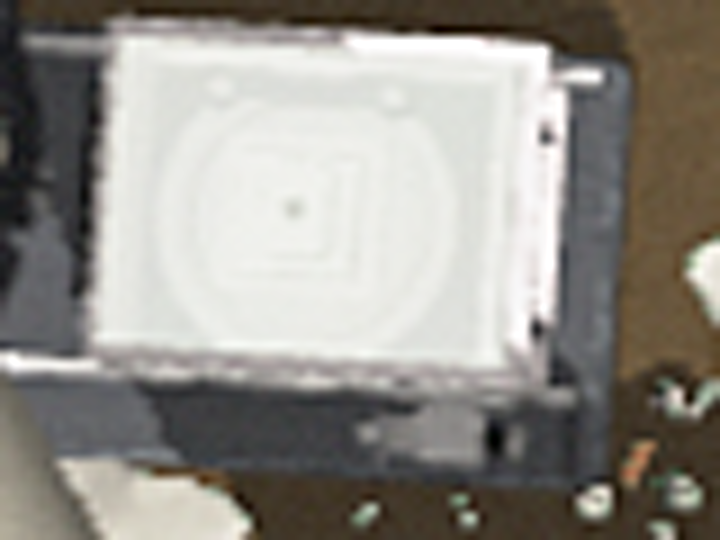

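View pics/s4.png

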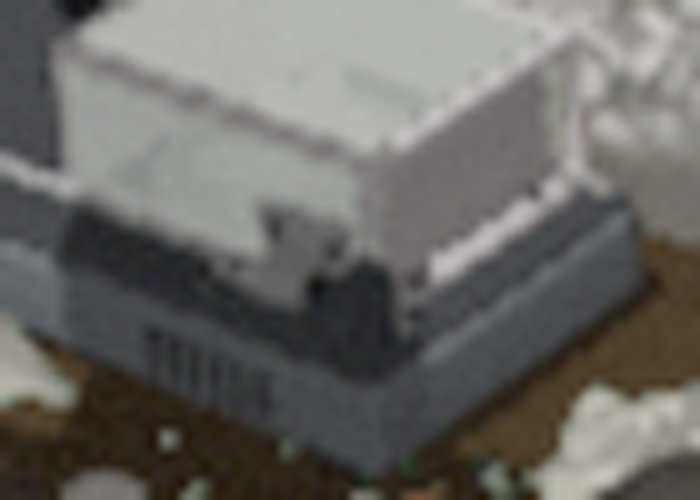

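Request:
play_rows(rows=[[[-4,0,0],0,0],[[-8,0,0],0,0],[[-10,0,0],0,0],[[-10,-3,-1],0,0],[[-10,-6,-3],0,0],[[-10,-9,-5],0,0],[[-10,-12,-7],0,0],[[-10,-15,-8],0,0],[[-10,-16,-8],0,0],[[-10,-16,-8],0,0],[[-10,-16,-8],0,0]])

```text
time: 23.95
ee_pos: [0.3462, 0.049, 0.1758]
tcp_rot: [16.1, 89.9, 11.2]
wrist_force: [-0.5, 0.2, 0.3]
opening: -0.0001
```

```bash
python3 shot.py w14
```

```text
23.95 [0.3462 0.049  0.1758] [16.08 89.94 11.22] after [0.3463 0.0495 0.1756] [30.02 89.98 25.23]
[[ 1.000e-03  8.460e-02  9.964e-01]
 [ 2.000e-04  9.964e-01 -8.460e-02]
 [-1.000e+00  3.000e-04  1.000e-03]]
```

View pics/w14.png

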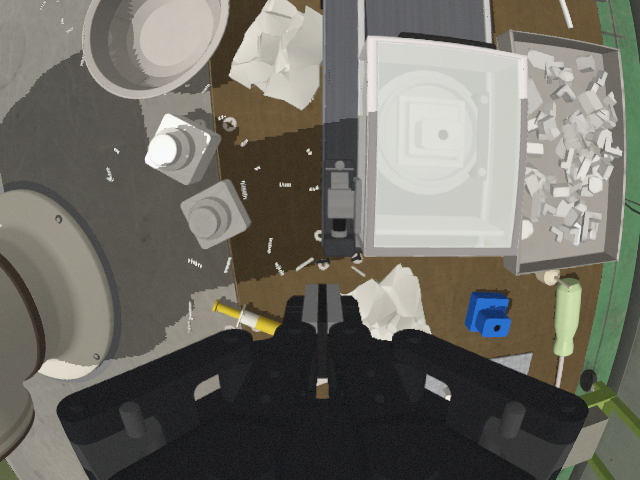

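```bash
python3 - <<'E'
from h import *
import json
p=cv2.imread('pics/w14.png')
cv2.imwrite('pics/w14c.png',cv2.resize(p[145:270,300:400],None,fx=6,fy=4.8,interpolation=cv2.INTER_CUBIC))
p=cv2.imread('pics/w9.png')
cv2.imwrite('pics/w9e.png',cv2.resize(p[110:180,180:300],None,fx=6,fy=6,interpolation=cv2.INTER_CUBIC))
d=np.load('pics/w14.npy');j=json.load(open('pics/w14.json'));pos=np.array(j['pos']);m=bot.camera_model('wrist')
for u in (337,341):
  for v in range(160,250,5):
    o,r=wray(u,v,pos,j['rpy']);t=np.hypot(u-m['cx'],v-m['cy'])/m['fx'];q=o+r*d[v,u]/np.cos(t);print(u,v,q.round(4))
E
```

```text
337 160 [0.3629 0.1038 0.0554]
337 165 [0.3625 0.1005 0.0584]
337 170 [0.3623 0.0968 0.0559]
337 175 [0.3619 0.0935 0.0587]
337 180 [0.3616 0.0901 0.0603]
337 185 [0.3613 0.0869 0.0627]
337 190 [0.3608 0.0842 0.0693]
337 195 [0.3606 0.0807 0.0682]
337 200 [0.3603 0.0773 0.0681]
337 205 [0.36  0.074 0.069]
337 210 [0.3598 0.0703 0.0678]
337 215 [0.3595 0.067  0.0684]
337 220 [0.3592 0.0634 0.0678]
337 225 [0.359  0.0599 0.0678]
337 230 [0.3587 0.0564 0.0682]
337 235 [0.3584 0.0533 0.0698]
337 240 [0.3581 0.0505 0.0728]
337 245 [0.3578 0.0473 0.0739]
341 160 [0.3657 0.1036 0.0553]
341 165 [0.3653 0.1002 0.0585]
341 170 [0.3651 0.0966 0.0561]
341 175 [0.3648 0.0931 0.0574]
341 180 [0.3644 0.0899 0.0599]
341 185 [0.364  0.0866 0.0623]
341 190 [0.3635 0.0839 0.0687]
341 195 [0.3632 0.0805 0.0683]
341 200 [0.363  0.0769 0.067 ]
341 205 [0.3628 0.0733 0.0661]
341 210 [0.3625 0.0702 0.0682]
341 215 [0.3622 0.0668 0.0688]
341 220 [0.362  0.063  0.0673]
341 225 [0.3617 0.0597 0.0682]
341 230 [0.3615 0.0561 0.0676]
341 235 [0.3612 0.0527 0.0686]
341 240 [0.3608 0.0504 0.0733]
341 245 [0.3605 0.0468 0.0729]
```

View pics/w14c.png

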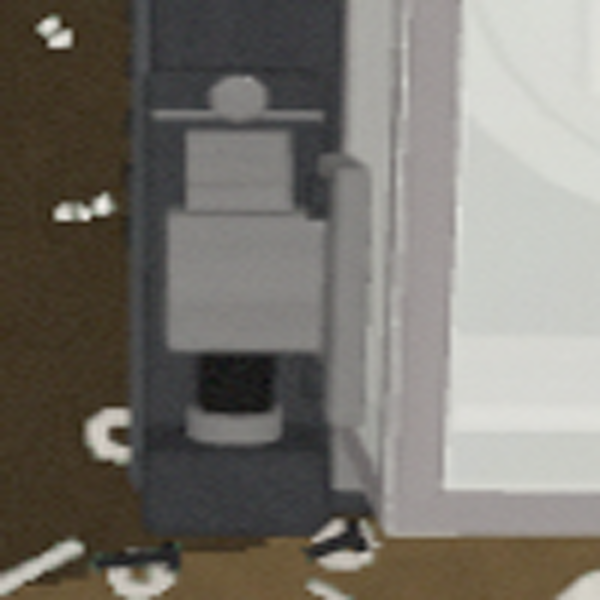

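View pics/w9e.png

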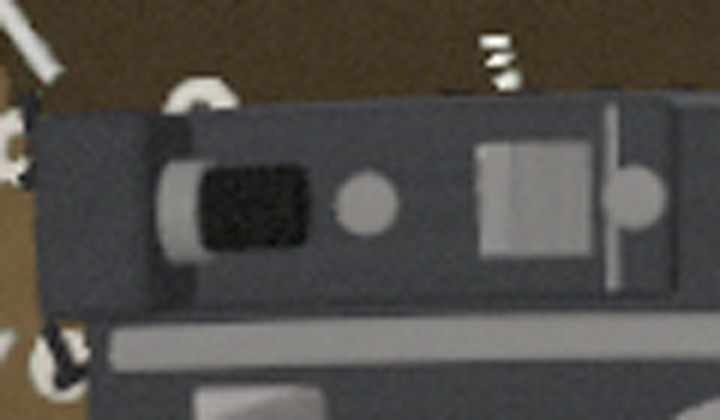

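```bash
python3 - <<'E'
from h import *
import json
m=bot.camera_model('wrist')
for n,pts in (('w9',[(u,v) for v in (139,144,149) for u in range(254,284,3)]),('w14',[(u,v) for u in (335,339,343) for v in range(166,192,3)])):
  d=np.load(f'pics/{n}.npy');j=json.load(open(f'pics/{n}.json'));pos=np.array(j['pos'])
  for u,v in pts:
    o,r=wray(u,v,pos,j['rpy']);t=np.hypot(u-m['cx'],v-m['cy'])/m['fx'];q=o+r*d[v,u]/np.cos(t)
    k=q-[.4318,.1205,0]; print(n,u,v,'mach y %.4f x %.4f z %.4f'%(k[0]*.0863+k[1]*.9963,k[0]*.9963-k[1]*.0863,q[2]))
E
```

```text
w9 254 139 mach y -0.0464 x -0.0713 z 0.0562
w9 257 139 mach y -0.0445 x -0.0712 z 0.0560
w9 260 139 mach y -0.0415 x -0.0711 z 0.0619
w9 263 139 mach y -0.0394 x -0.0710 z 0.0631
w9 266 139 mach y -0.0378 x -0.0710 z 0.0615
w9 269 139 mach y -0.0360 x -0.0709 z 0.0605
w9 272 139 mach y -0.0342 x -0.0709 z 0.0598
w9 275 139 mach y -0.0325 x -0.0709 z 0.0579
w9 278 139 mach y -0.0307 x -0.0708 z 0.0571
w9 281 139 mach y -0.0289 x -0.0708 z 0.0559
w9 254 144 mach y -0.0467 x -0.0680 z 0.0551
w9 257 144 mach y -0.0447 x -0.0680 z 0.0551
w9 260 144 mach y -0.0415 x -0.0679 z 0.0626
w9 263 144 mach y -0.0396 x -0.0678 z 0.0625
w9 266 144 mach y -0.0378 x -0.0678 z 0.0619
w9 269 144 mach y -0.0360 x -0.0677 z 0.0607
w9 272 144 mach y -0.0343 x -0.0677 z 0.0591
w9 275 144 mach y -0.0327 x -0.0677 z 0.0571
w9 278 144 mach y -0.0308 x -0.0676 z 0.0563
w9 281 144 mach y -0.0288 x -0.0676 z 0.0573
w9 254 149 mach y -0.0468 x -0.0648 z 0.0547
w9 257 149 mach y -0.0448 x -0.0647 z 0.0548
w9 260 149 mach y -0.0415 x -0.0647 z 0.0630
w9 263 149 mach y -0.0396 x -0.0647 z 0.0627
w9 266 149 mach y -0
[... 791 characters left out ...]
7 z 0.0557
w14 339 175 mach y -0.0331 x -0.0658 z 0.0571
w14 339 178 mach y -0.0349 x -0.0659 z 0.0603
w14 339 181 mach y -0.0370 x -0.0659 z 0.0602
w14 339 184 mach y -0.0389 x -0.0660 z 0.0622
w14 339 187 mach y -0.0411 x -0.0659 z 0.0613
w14 339 190 mach y -0.0424 x -0.0662 z 0.0679
w14 343 166 mach y -0.0266 x -0.0631 z 0.0584
w14 343 169 mach y -0.0289 x -0.0630 z 0.0559
w14 343 172 mach y -0.0310 x -0.0630 z 0.0564
w14 343 175 mach y -0.0330 x -0.0631 z 0.0583
w14 343 178 mach y -0.0349 x -0.0631 z 0.0600
w14 343 181 mach y -0.0369 x -0.0632 z 0.0609
w14 343 184 mach y -0.0389 x -0.0632 z 0.0619
w14 343 187 mach y -0.0409 x -0.0632 z 0.0627
w14 343 190 mach y -0.0423 x -0.0635 z 0.0684
```

```bash
python3 - <<'E'
from h import *
p,_=bot.camera('top'); a=cv2.imread('pics/top0.png')
f=lambda q:cv2.resize(q[180:264,290:390],None,fx=4,fy=4)
cv2.imwrite('pics/fin.png',np.hstack([f(a),f(p)]))
E
```

```text
(no output)
```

View pics/fin.png

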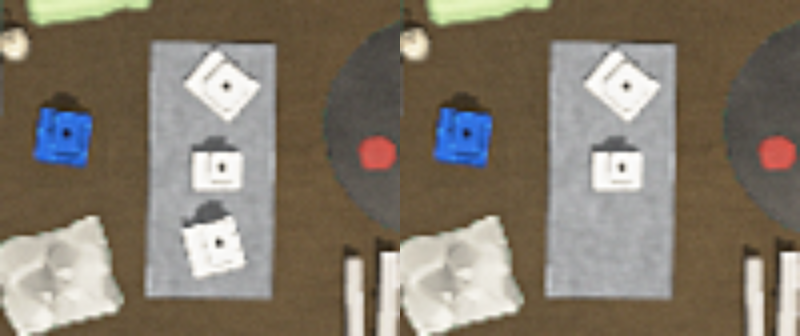

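The other two inserts haven't moved, so I'm handing the job in.

```bash
python3 -c "
from workcell import bot
print(bot.job_done(), bot.get_obs()['time'])"
```

```text
the job is handed in; nothing more can be done
the job is handed in; nothing more can be done
```

I lowered insert_c into the square pocket, then pushed the guard shut by its pad until the catch held, and handed the job in at about 24 s of the 67 s allowed.

- **Insert:** it reached the lap plate at the expected height. Depth readings put its ledge at 65–66 mm and its top at 85–86 mm all round, so it stands flat.
- **Guard:** the strike climbed the ramp at about 6 N in the readings, then slid on at about 3 N until it met the buffer. I stopped at 10.8 N, under the 18 N limit.
- **Catch:** the click showed only as a small flat spot in the force, at about 8.5 N. After backing off, the guard stayed put, and a close wrist view showed the tongue up behind the strike, with the same height profile as before closing.
- **Other inserts:** insert_a, insert_b and the blue look-alike beside the mat look the same before and after in the top view.
- **Gripper:** it was clear of everything at hand-in.

No check failed. The scene and top pictures taken during the push were too coarse to show the tongue, so the catch check rests on the force and the wrist view.

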